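# Band a stack of tile cartons

### The arm

A 6-joint arm with a two-finger parallel gripper is mounted at the origin on the work surface. World frame = base frame: x ahead of the robot, y to its left, z up, the work surface at z = 0. Lengths are in mm, angles in rad, forces in N, time in s.
With the tool pointing down it reaches from about 250 to 775 mm from the base axis. Payload 8.9 kg.
Tool frame: the origin (TCP) lies between the finger pads; the fingertips stand 14 mm ahead of it and the grasp point (between the pads) lies 5 mm behind it; z points along the fingers, y is the line along which they close (so a half turn about z gives the same grasp; the last joint's range is limited). The gripper opens to 85 mm and grips with 20 to 120 N. Pads are 22 mm wide; open, the fingers measure 114 mm over their backs; the gripper's body (76 mm by 85 mm) begins 54 mm behind the grasp point. The pads swing forward as they close: fully open they stand 13 mm farther back than shut.
Start: joints at [1.112, 0.291, -0.153, 1.127, 0, 1.431], TCP at [165.042, 498.382, 245.305] pointing down, gripper open.
Joint ranges: [-2.52, 2.52], [-0.91, 1.74], [-1.3, 1.37], [-1.96, 2.02], [-1.52, 1.47], [-3.14, 3.14]. Speed limits (rad/s): [2.22, 2.22, 2.79, 3.14, 3.14, 3.14].

### API

Orientations are given as a unit quaternion [x, y, z, w].
In Python, from rig import r gives the robot as it stands.
- The arm moves only by the tool play_rows, never from a script. Its argument "moves" is a list of rows, each a list of 7 numbers: the opening, from 0 (shut) to 1 (fully open), then the shift along the tool's x, y, z as a fraction of full scale, then the turn, a rotation vector about the tool's x, y, z as a fraction of full scale. In form: [[gripper, tx, ty, tz, wx, wy, wz], ...]. A call has 1 to 10 rows; each row is the pose to reach, as a shift and turn from the pose commanded when the call began, along the tool's axes at that moment; what a row does not reach only later rows make up. Full scale, the value 1, is 0.4 m for a shift and 90 degrees for a turn. A row lasts 1/10 s, in which the tool goes at most 50 mm and 8.59 degrees, less where a joint would pass 70% of its speed; a pose out of reach is approached as far as the arm can. A call with a number of a shift or a turn outside -1 to 1 is refused whole. A call with a gripper value outside its range is refused whole. The fingers move at their own pace and stop on an object; "grip_force" is the grip in N (left out, the last holds). Time passes only in rows, so rows that repeat a pose let the fingers close. It gives the time, the measured TCP pose, the force, the opening and the grip force at its end, in the units of the state.
- r.read_state(): the state, without advancing time (a new reading comes with each control period).
- r.capture(name): name is "scene" or "top" or "wrist"; returns a dict with "img" (480x640x3 uint8, red, green, blue), "fx", "fy", "cx", "cy" (pixels), "T" (4x4, takes a point from camera to world coordinates); the wrist camera has in their place "T_tool_cam" (4x4, takes a point from camera to tool coordinates, whose origin is the TCP and whose axes are the flange's). Camera axes: x right, y down, z forward; pixel columns grow to the right and rows downward; lengths in mm; the calibration is good to about 2 mm. The wrist camera is an equidistant fisheye: a pixel r from the principal point sees the ray r / f radians off the axis. A picture is of the moment at which its call begins: read the wrist's pose just before it. There is no depth.
- r.close_job(): hands the job in; it is judged then, once.
Trained networks look in a picture, given as the dict that the camera call returned (one of the last four; its "shot" number tells which), for a name from the list of things; names that differ only in an ending like _2 or _b are one class to them, and where a whole thing is asked for, a point or a joint stands for the part that bears it (a point fixed in the world has none). Each returns a list of dicts, best first, with "p" (0 to 1); they miss things now and then, are a little off and sometimes report something else, mostly with a low value. They report only what shows in the picture. A call takes as long as a camera call. They do not tell look-alikes from the thing itself.
- r.spot_in(picture, name): "position" ([x, y, z] in mm, in world coordinates, good to about 4 mm: the middle of the surface that is visible of it).
- r.place_of(picture, name): "position" ([x, y, z] in mm, in world coordinates, good to about 4 mm: a listed point, or the origin of a listed thing).
The state is a dict: "time_s": time; "q": joint angles; "qvel": joint speeds; "effort": joint torques, N m; "ee_pos": TCP position; "orientation": TCP orientation; "ft_force": force on the tool from outside, world axes, zero at the start; "moment": the same for the moment, N m; "width": finger opening in mm; "grip_force": force on a finger pad.
Only numpy, scipy, OpenCV 4.12 (cv2) and the standard library are available. Lean on these libraries where they do the work, as an engineer would, in place of code of your own. Each camera call takes 0.05 s, during which the arm holds its last target. There are 200 camera calls.

### The job

Get the tile cartons ready for banding: lift the machine's clear guard gently up to its open stop, slide the empty carrier along its rail all the way to the loading end (on the robot's left), and stack every carton lying on the bench in one square column on the carrier, long sides along the rail and centred on its teal outline, feet flat between the rims below. Then slide the loaded carrier all the way back to the banding end and lower the guard gently until it is fully closed over the column. Leave the mugs and the glaze jar as they are.

Things in the scene. Friction and masses are not known exactly. Their poses are not given: they have to be found in the camera images.
- bander: banding machine: grey base plate 225 (x) by 410 mm (y), 10 mm thick, fixed, turned up to 0.1 rad; origin at bench height on the rail's centre line, mid-length; own +y along the rail to the loading end (robot's left), +x away from the robot. Banding end at own y -0.10, loading end at +0.12. White motor housing 45 mm high behind the guard, own x 0.11 to 0.21
- carrier (a joint): slide of the carrier along the machine's own +y, in m: 0 = at the banding end stop, 0.22 = at the loading end stop; starts at 0 to 0.025. About 2 N of friction; it stays where it is left
- carrier_top (a point): centre of the carrier plate's upper face, 30 mm above the bench; axes parallel to the machine's. The aluminium plate is 110 (x) by 130 mm (y); a teal rectangle 92 by 122 mm, centred on it, marks where the cartons go, with black rims 5 mm high like a carton's near its corners (at x +-42, |y| 30 to 60). A column grows by 28 mm a carton, up to four
- carrier_tab (a point): top centre of the orange upright tab by which the carrier is moved: 30 mm (x) by 24 mm (y), its top 75 mm above the bench, joined to the plate's robot side by a 40 mm wide neck whose top is at 26 mm; it stands 115 mm towards the robot from the plate's centre; axes parallel to the machine's
- guard (a joint): hinge angle of the clear guard in rad: 0 = closed, on its lower stop; 1.35 = fully open, on its upper stop (tipped up and back, away from the robot); starts at 0 to 0.25. The hinge is stiff (0.9 N m of friction): the guard stays where it is left; its handle takes about 5 to 8 N
- guard_hinge (a point): point on the hinge axis (along the machine's y) mid-guard: own (0.08, -0.10), 75 mm above the bench. The guard is a clear hood, yellow frame, open below and behind; closed it covers own x -0.083 to 0.08, y -0.185 to -0.015, 62 to 180 mm above the bench. Open, it leans back over the rail's far side (lowest front edge at own x 0.03, 230 mm up); a full column passes below
- guard_handle (a point): middle of the black handle bar on the guard's robot-facing side: round, 12 mm thick, 120 mm long, along the machine's y, 39 mm clear of the front panel. Guard closed: 208 mm towards the robot from the hinge axis and 80 mm above it (155 mm above the bench); guard open: 295 mm above the bench, its highest part. The point turns with the guard
- carton_a: closed stacking tile carton, 90 (x) by 120 (y) mm, 0.2 to 0.4 kg: two brown ends (90 by 30) joined by a teal waist 62 mm wide (x), 60 long, to grip. Top face at 28 mm; under each end a 58 mm wide, 6 mm high foot that sits with 10 mm play either side between 5 mm rims on the ends below. Origin: centre of underside, z up. Starts flat, long side within 0.25 rad of world y. 2 to 4 present, others None
- carton_b: closed stacking tile carton, 90 (x) by 120 (y) mm, 0.2 to 0.4 kg: two brown ends (90 by 30) joined by a teal waist 62 mm wide (x), 60 long, to grip. Top face at 28 mm; under each end a 58 mm wide, 6 mm high foot that sits with 10 mm play either side between 5 mm rims on the ends below. Origin: centre of underside, z up. Starts flat, long side within 0.25 rad of world y. 2 to 4 present, others None
- carton_c: closed stacking tile carton, 90 (x) by 120 (y) mm, 0.2 to 0.4 kg: two brown ends (90 by 30) joined by a teal waist 62 mm wide (x), 60 long, to grip. Top face at 28 mm; under each end a 58 mm wide, 6 mm high foot that sits with 10 mm play either side between 5 mm rims on the ends below. Origin: centre of underside, z up. Starts flat, long side within 0.25 rad of world y. 2 to 4 present, others None
- carton_d: closed stacking tile carton, 90 (x) by 120 (y) mm, 0.2 to 0.4 kg: two brown ends (90 by 30) joined by a teal waist 62 mm wide (x), 60 long, to grip. Top face at 28 mm; under each end a 58 mm wide, 6 mm high foot that sits with 10 mm play either side between 5 mm rims on the ends below. Origin: centre of underside, z up. Starts flat, long side within 0.25 rad of world y. 2 to 4 present, others None
- mug_left: bystander: white tapered mug, teal inside, 100 mm high, 90 mm across the rim, with a handle reaching 75 mm out to its own +y; origin at the centre of its underside
- mug_right: bystander: white tapered mug, teal inside, 100 mm high, 90 mm across the rim, with a handle reaching 75 mm out to its own +y; origin at the centre of its underside
- glaze_jar: bystander: dark teal jar with a white lid, 70 mm across, 92 mm high; origin at the centre of its underside
There are look-alikes about, which are no part of the job. What is shaped like the carton_d but pink is not meant. Leave any yellow look-alike of the carton_a alone.

How it is judged:
By the outcome, as a careful person would: the job done as asked, in the order asked, and still so for the second after the job is handed in, with the robot touching nothing.
Of carton_a, carton_b, carton_c, carton_d only 2 to 4 are there at a start; the rules pass over those that are not, and their reading is None.
At some moment in a run one of carton_a, carton_b, carton_c, carton_d may be knocked a few centimetres aside while the robot is not near it.
Once in a run the grip may slacken for a moment while it holds something.
It also fails if it takes over 210 s, if anything falls off the work surface, if the arm or the gripper's body presses on something with over 40 N, if the wrist force passes 120 N, or if a joint passes its speed limit or range.

## Working session

There is one attempt and no reset: what is moved stays moved. The work goes in short steps, Python scripts to look and compute and a tool call to move; the robot and the scene stay as the last step left them, time stands still between calls to the robot, and variables do not carry over. Pictures are saved under pics/ and viewed, at most 14 in all, crops included, and the job is handed in when it is done.

Besides the shell and the picture viewer there is one more tool, called after "Request:" as a command line: name --pt "numbers of a row" for each row, then --argument value for the rest. play_rows: Moves the arm, as the interface text tells. Shift numbers are shares of 0.4 m and turn numbers shares of 90 degrees, none past 1 either way. Its arguments: {"type":"object","properties":{"moves":{"type":"array"},"grip_force":{"type":"number"}},"required":["moves"]}

```bash
mkdir -p pics; cat > h.py <<'E'
from rig import r
import numpy as np, cv2
from scipy.spatial.transform import Rotation as R
def save(p,n): cv2.imwrite('pics/'+n,p['img'][:,:,::-1])
def px(p,X):
    c=np.linalg.inv(p['T'])@np.r_[X,1]; return np.array([p['fx']*c[0]/c[2]+p['cx'],p['fy']*c[1]/c[2]+p['cy']])
def ray(p,u,v,z):
    d=p['T'][:3,:3]@np.array([(u-p['cx'])/p['fx'],(v-p['cy'])/p['fy'],1]); o=p['T'][:3,3]
    return o+d*(z-o[2])/d[2]
E
python3 - <<'E'
from h import *
s=r.read_state(); print({k:np.round(v,3) for k,v in s.items()})
for n in('top','scene'):
    p=r.capture(n); save(p,n+'0.png'); print(n,np.round(p['T'],2).tolist(),p['fx'],p['cx'],p['cy'])
    for o in('carton_a','bander','carrier_top','carrier_tab','guard_hinge','guard_handle','mug_left','glaze_jar'):
        for d in r.place_of(p,o): print(o,round(d['p'],2),np.round(d['position']),np.round(px(p,d['position'])))
E
```

```text
{'time_s': np.float64(0.0), 'q': array([ 1.112,  0.291, -0.154,  1.127,  0.   ,  1.432]), 'qvel': array([ 0.   ,  0.001,  0.001, -0.   , -0.001, -0.001]), 'effort': array([-0.0000e+00, -5.3714e+01,  3.3137e+01,  1.6000e-02, -0.0000e+00,
        0.0000e+00]), 'ee_pos': array([164.829, 497.985, 244.705]), 'orientation': array([ 0.159,  0.987, -0.001, -0.   ]), 'ft_force': array([ 0.078,  0.26 , -1.004]), 'moment': array([0.013, 0.039, 0.019]), 'grip_force': np.float64(0.0), 'width': np.float64(85.685)}
top [[-0.01, -1.0, 0.09, 404.41], [-1.0, 0.01, 0.03, 47.02], [-0.03, -0.09, -1.0, 1180.61], [0.0, 0.0, 0.0, 1.0]] 453.0549680388077 320.9137087345187 241.70451264740225
carton_a 0.92 [337. 135.   2.] [299. 307.]
carton_a 0.91 [ 332. -304.   -0.] [470. 308.]
carton_a 0.89 [ 541. -340.   -2.] [481. 227.]
carton_a 0.71 [191. 317.  -2.] [229. 364.]
carton_a 0.7 [412. 486.   1.] [165. 279.]
carton_a 0.66 [565. 342.  -1.] [221. 220.]
bander 0.83 [580.  22.  -4.] [342. 214.]
carrier_top 0.59 [578.  22.  -5.] [342. 215.]
carrier_tab 0.8 [462. -63.  72.] [378. 257.]
guard_handle 0.75 [465. -70. 1
[... 251 characters left out ...]
10727636 245.99255863538988
carton_a 0.93 [ 336. -306.    0.] [218. 221.]
carton_a 0.84 [190. 316.  -0.] [441. 222.]
carton_a 0.78 [409. 490.   1.] [504. 286.]
carton_a 0.77 [336. 140.   1.] [371. 245.]
carton_a 0.62 [ 537. -346.    4.] [173. 266.]
carton_a 0.56 [564. 340.   6.] [436. 321.]
bander 0.64 [580.  23.   0.] [304. 304.]
carrier_top 0.91 [572. -76.  31.] [265. 286.]
guard_hinge 0.57 [651. -82.  70.] [250. 298.]
guard_hinge 0.35 [353. 315.   2.] [435. 260.]
guard_hinge 0.25 [732. 281.  -2.] [400. 378.]
guard_handle 0.88 [463. -61. 195.] [280. 207.]
guard_handle 0.42 [ 721. -323.   -6.] [148. 323.]
mug_left 0.63 [727. 278.  -1.] [399. 375.]
glaze_jar 0.88 [766. 132.   2.] [328. 376.]
```

View pics/top0.png

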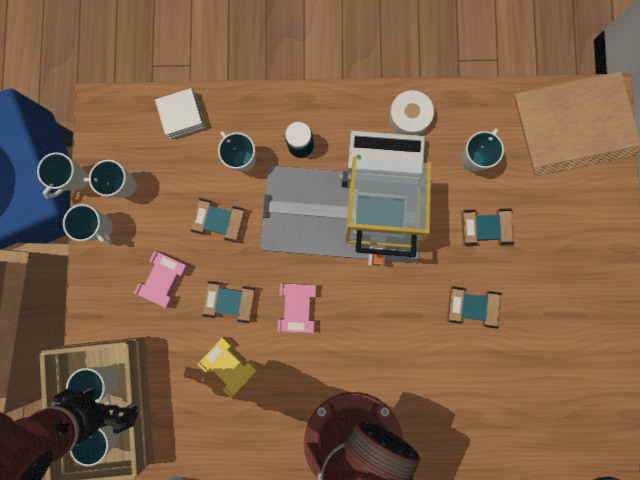

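View pics/scene0.png

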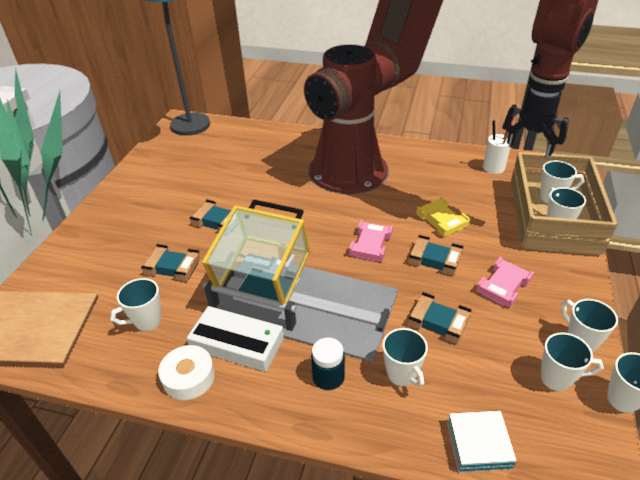

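The top picture shows four brown/teal cartons at px (218,221), (229,302), (487,227) and (475,307). The look-alikes are pink at (297,307) and (161,279), and yellow at (227,366). I choose the brown four. The guard is at (388,205) with its handle at (387,245), and the tab is at (378,257). Next I measure yaws and the machine frame, and check the choice in one crop.

```bash
cat >> h.py <<'E'
def cartons(p):
    hsv=cv2.cvtColor(p['img'],cv2.COLOR_RGB2HSV)
    m=cv2.inRange(hsv,(85,110,35),(110,255,160)); out=[]
    for d in r.place_of(p,'carton_a'):
        c=px(p,np.r_[d['position'][:2],28]); u,v=c.astype(int)
        if not(30<u<610 and 30<v<450): continue
        mm=np.zeros_like(m); mm[v-26:v+26,u-26:u+26]=m[v-26:v+26,u-26:u+26]
        n,l,st,ce=cv2.connectedComponentsWithStats(mm)
        if n<2: continue
        k=1+st[1:,4].argmax()
        if st[k,4]<150: continue
        cn=max(cv2.findContours((l==k).astype(np.uint8),0,1)[0],key=cv2.contourArea)
        b=np.array([ray(p,*q,28)[:2] for q in cv2.boxPoints(cv2.minAreaRect(cn))])
        e=b[1]-b[0]; a=np.arctan2(e[1],e[0]); a=(a+np.pi/4)%(np.pi/2)-np.pi/4
        out.append((np.round(b.mean(0),1),round(a,3),np.round(ray(p,*ce[k],28)[:2],1),np.round(d['position'],1),round(d['p'],2),st[k,4]))
    return out
def plan(*tg):
    "targets (x,y,z,psi) all relative to the present pose -> row fractions"
    s=r.read_state(); M=R.from_quat(s['orientation'])
    for x,y,z,psi in tg:
        d=M.inv().apply(np.array([x,y,z])-s['ee_pos'])/400
        T=np.array([[-np.sin(psi),np.cos(psi),0],[np.cos(psi),np.sin(psi),0],[0,0,-1]]).T
        w=(M.inv()*R.from_matrix(T)).as_rotvec()/(np.pi/2)
        print(np.round(d,4),np.round(w,4))
E
python3 - <<'E'
from h import *
p=r.capture('top')
for c in cartons(p): print(*c)
hsv=cv2.cvtColor(p['img'],cv2.COLOR_RGB2HSV)
for q in((300,180),(300,240),(300,210),(400,258),(218,222)): print(q,hsv[q[1],q[0]])
# base plate edges: left part, per column lower edge
g=cv2.cvtColor(p['img'],cv2.COLOR_RGB2GRAY)
S=hsv[:,:,1]
m=((S<45)).astype(np.uint8); m[:160]=0;m[268:]=0;m[:,:255]=0;m[:,345:]=0
n,l,st,ce=cv2.connectedComponentsWithStats(m);k=1+st[1:,4].argmax();print(st[k])
L=np.array([ray(p,u,np.where(l[:,u]==k)[0].max()+.5,10)[:2] for u in range(270,340)])
f=np.polyfit(L[:,1],L[:,0],1);print('front edge x=a*y+b',f)
for Y in(168,210,250): 
    w=np.where(l[Y]==k)[0]; print(Y, ray(p,w.min()-.5,Y,10)) if len(w) else 0
c=lambda u,v,w,h,W,H:cv2.resize(p['img'][v-h:v+h,u-w:u+w],(W,H),interpolation=cv2.INTER_CUBIC)
top=np.hstack([c(u,v,33,33,200,200) for u,v in((218,221),(229,302),(487,227),(475,307))])
cv2.imwrite('pics/crop1.png',np.vstack([top,c(345,210,100,50,800,400)])[:,:,::-1])
E
```

```text
[ 336.7 -306.3] -0.142 [ 336.8 -306.2] [ 336.4 -302.8    2.2] 0.96 546
[ 537.6 -347.5] 0.044 [ 537.4 -347.2] [ 539.4 -343.5   -3.1] 0.9 539
[561.9 344.7] -0.23 [562.2 344.2] [565.7 345.3  -2.3] 0.79 471
[353.5 313.1] -0.154 [352.7 312.4] [351.7 311.8   0.8] 0.62 463
(300, 180) [ 60   2 129]
(300, 240) [120   2 130]
(300, 210) [  0   2 156]
(400, 258) [30  3 77]
(218, 222) [ 93 112 114]
[ 260  166   85   91 6889]
front edge x=a*y+b [9.13946201e-02 4.64414096e+02]
168 [701.76397908 217.11775983  10.        ]
210 [589.91513196 227.10697588  10.        ]
250 [484.93535277 226.53752764  10.        ]
```

View pics/crop1.png

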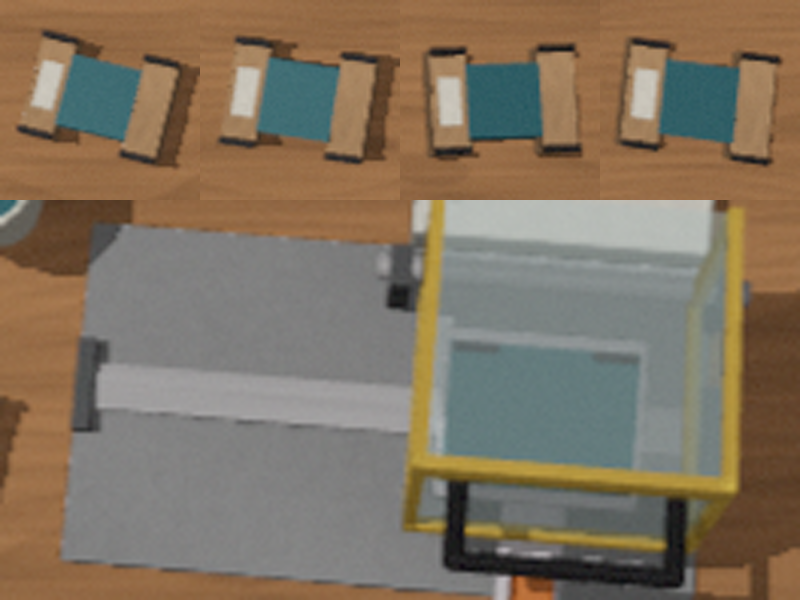

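The crop shows all four chosen cartons as brown with teal waists. The machine origin is about (580,22) with yaw about -0.091. The handle is near (464.5,-67,196), which puts the guard at about 0.21 rad.

```bash
cat >> h.py <<'E'
TH=-0.091; O=np.array([580,22.])
def own(x,y): return O+np.array([x*np.cos(TH)-y*np.sin(TH), x*np.sin(TH)+y*np.cos(TH)])
def handle(g): return np.r_[own(80-222.9*np.cos(.367+g),-100),75+222.9*np.sin(.367+g)]
E
python3 - <<'E'
from h import *
print(handle(.21)); p=r.capture('top'); print(px(p,handle(.21)), 'seen ~386,253')
plan((320,190,300,.55),(464.7,-67.9,270,TH))
E
```

```text
[464.54136034 -67.87964878 196.59464408]
[385.63605589 252.59044415] seen ~386,253
[-0.6101 -0.6101 -0.1367] [-0.     -0.      0.4463]
[-1.1562 -1.1084 -0.0617] [-0.     -0.      0.8543]
```

Request:
play_rows --pt "0.38 -0.61 -0.61 -0.137 0 0 0.446" --pt "0.38 -0.61 -0.61 -0.137 0 0 0.446" --pt "0.38 -0.61 -0.61 -0.137 0 0 0.446" --pt "0.38 -0.61 -0.61 -0.137 0 0 0.446" --pt "0.38 -0.61 -0.61 -0.137 0 0 0.446" --pt "0.38 -0.61 -0.61 -0.137 0 0 0.446" --pt "0.38 -0.61 -0.61 -0.137 0 0 0.446" --pt "0.38 -0.61 -0.61 -0.137 0 0 0.446" --pt "0.38 -0.61 -0.61 -0.137 0 0 0.446"

```text
time_s: 1.95
ee_pos: [320.6, 189.1, 300.3]
orientation: [0.49, 0.872, 0.0, 0.0]
ft_force: [-0.3, 0.2, -0.4]
width: 32.6
grip_force: 0.0
```

```bash
python3 - <<'E'
from h import *
plan((464.7,-67.9,270,TH))
E
```

```text
[-0.7361 -0.0261  0.0758] [ 4.000e-04 -2.000e-04  4.058e-01]
```

Request:
play_rows --pt "0.38 -0.736 -0.026 0.076 0 0 0.406" --pt "0.38 -0.736 -0.026 0.076 0 0 0.406" --pt "0.38 -0.736 -0.026 0.076 0 0 0.406" --pt "0.38 -0.736 -0.026 0.076 0 0 0.406" --pt "0.38 -0.736 -0.026 0.076 0 0 0.406" --pt "0.38 -0.736 -0.026 0.076 0 0 0.406" --pt "0.38 -0.736 -0.026 0.076 0 0 0.406" --pt "0.38 -0.736 -0.026 0.076 0 0 0.406" --pt "0.38 -0.736 -0.026 0.076 0 0 0.406"

```text
time_s: 2.85
ee_pos: [464.7, -64.5, 269.5]
orientation: [0.737, 0.676, -0.0, -0.001]
ft_force: [0.1, 0.8, 0.6]
width: 32.6
grip_force: 0.0
```

```bash
python3 - <<'E'
from h import *
s=r.read_state();p=r.capture('wrist'); save(p,'w1.png')
for q in(r.capture('top'),r.capture('scene')): print([(np.round(d['position']),round(d['p'],2)) for d in r.place_of(q,'guard_handle')])
plan((464.7,-67.9,192,TH))
E
```

```text
[]
[(array([465., -63., 199.]), 0.95)]
[-0.0063 -0.0002  0.195 ] [0.0003 0.     0.0033]
```

View pics/w1.png

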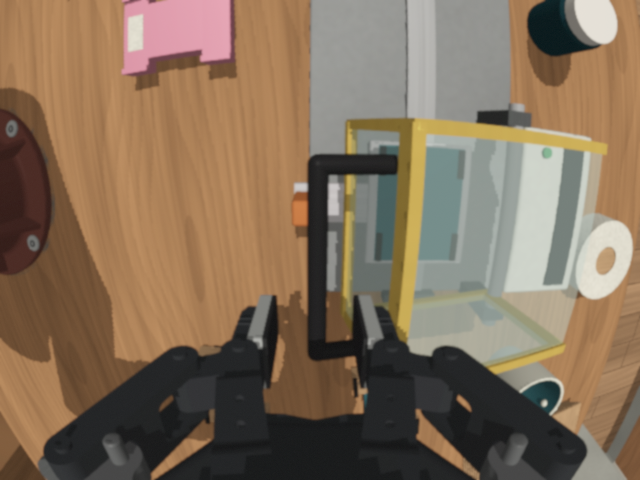

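The wrist picture shows the handle bar at px column 318, rows 160–355, midway between the open fingers (columns about 265 and 365). I go down and grip it.

Request:
play_rows --pt "0.38 -0.006 0 0.1 0 0 0" --pt "0.38 -0.006 0 0.15 0 0 0" --pt "0.38 -0.006 0 0.195 0 0 0" --pt "0.38 -0.006 0 0.195 0 0 0" --pt "0 -0.006 0 0.195 0 0 0" --pt "0 -0.006 0 0.195 0 0 0" --pt "0 -0.006 0 0.195 0 0 0" --pt "0 -0.006 0 0.195 0 0 0" --grip_force 40

```text
time_s: 3.9
ee_pos: [465.4, -68.7, 192.6]
orientation: [0.737, 0.676, 0.001, 0.001]
ft_force: [0.1, 1.9, 2.5]
width: 10.4
grip_force: 39.4
```

```bash
cat >> h.py <<'E'
def arc(g0,gs):
    "shift fractions along the handle arc from g0 (commanded now), tool axes level with machine"
    h0=handle(g0)
    for g in gs:
        d=handle(g)-h0; c,s_=np.cos(TH),np.sin(TH)
        print(round(g,3),'ty',round((d[0]*c+d[1]*s_)/400,4),'tz',round(-d[2]/400,4))
E
python3 - <<'E'
from h import *
s=r.read_state(); print(s['ee_pos'],s['width'],s['grip_force'],s['ft_force'])
e=s['ee_pos']; print(handle(.21)-e)
arc(.21,np.arange(.25,1.40,.04))
E
```

```text
[465.42381561 -68.65221308 192.57318182] 10.370834539345708 39.36599314212799 [0.09648572 1.91813327 2.50112453]
[-0.88245528  0.7725643   4.02146227]
0.25 ty 0.0125 tz -0.0184
0.29 ty 0.0258 tz -0.0364
0.33 ty 0.0397 tz -0.0537
0.37 ty 0.0544 tz -0.0705
0.41 ty 0.0697 tz -0.0867
0.45 ty 0.0856 tz -0.1023
0.49 ty 0.1022 tz -0.1172
0.53 ty 0.1193 tz -0.1315
0.57 ty 0.137 tz -0.145
0.61 ty 0.1552 tz -0.1579
0.65 ty 0.174 tz -0.17
0.69 ty 0.1932 tz -0.1813
0.73 ty 0.2128 tz -0.1919
0.77 ty 0.2328 tz -0.2016
0.81 ty 0.2532 tz -0.2106
0.85 ty 0.274 tz -0.2187
0.89 ty 0.295 tz -0.2261
0.93 ty 0.3164 tz -0.2325
0.97 ty 0.3379 tz -0.2381
1.01 ty 0.3597 tz -0.2428
1.05 ty 0.3817 tz -0.2467
1.09 ty 0.4038 tz -0.2497
1.13 ty 0.4259 tz -0.2517
1.17 ty 0.4482 tz -0.2529
1.21 ty 0.4705 tz -0.2533
1.25 ty 0.4928 tz -0.2527
1.29 ty 0.515 tz -0.2512
1.33 ty 0.5372 tz -0.2488
1.37 ty 0.5592 tz -0.2456
```

```bash
python3 - <<'E'
from h import *
for g in(.21,.51,.81,1.11): arc(g,np.arange(g+.03,g+.301,.03)); print()
E
```

```text
0.24 ty 0.0093 tz -0.0139
0.27 ty 0.0191 tz -0.0275
0.3 ty 0.0292 tz -0.0407
0.33 ty 0.0397 tz -0.0537
0.36 ty 0.0507 tz -0.0664
0.39 ty 0.062 tz -0.0787
0.42 ty 0.0736 tz -0.0907
0.45 ty 0.0856 tz -0.1023
0.48 ty 0.098 tz -0.1136
0.51 ty 0.1107 tz -0.1244

0.54 ty 0.013 tz -0.0105
0.57 ty 0.0263 tz -0.0206
0.6 ty 0.0399 tz -0.0303
0.63 ty 0.0539 tz -0.0396
0.66 ty 0.068 tz -0.0484
0.69 ty 0.0825 tz -0.0569
0.72 ty 0.0971 tz -0.0649
0.75 ty 0.1121 tz -0.0724
0.78 ty 0.1272 tz -0.0795
0.81 ty 0.1425 tz -0.0862

0.84 ty 0.0155 tz -0.0062
0.87 ty 0.0312 tz -0.0119
0.9 ty 0.0471 tz -0.0171
0.93 ty 0.0631 tz -0.0219
0.96 ty 0.0793 tz -0.0262
0.99 ty 0.0956 tz -0.03
1.02 ty 0.112 tz -0.0333
1.05 ty 0.1284 tz -0.0361
1.08 ty 0.145 tz -0.0384
1.11 ty 0.1616 tz -0.0402

1.14 ty 0.0167 tz -0.0013
1.17 ty 0.0334 tz -0.0021
1.2 ty 0.0501 tz -0.0024
1.23 ty 0.0668 tz -0.0023
1.26 ty 0.0835 tz -0.0016
1.29 ty 0.1002 tz -0.0004
1.32 ty 0.1168 tz 0.0013
1.35 ty 0.1334 tz 0.0035
1.38 ty 0.1499 tz 0.0062
1.41 ty 0.1663 tz 0.0094
```

Request:
play_rows --pt "0 0 0.009 -0.014 0 0 0" --pt "0 0 0.019 -0.0275 0 0 0" --pt "0 0 0.029 -0.041 0 0 0" --pt "0 0 0.04 -0.054 0 0 0" --pt "0 0 0.051 -0.066 0 0 0" --pt "0 0 0.062 -0.079 0 0 0" --pt "0 0 0.074 -0.091 0 0 0" --pt "0 0 0.086 -0.102 0 0 0" --pt "0 0 0.098 -0.1135 0 0 0" --pt "0 0 0.111 -0.1245 0 0 0"

```text
time_s: 4.9
ee_pos: [506.9, -72.4, 241.9]
orientation: [0.737, 0.676, -0.002, -0.002]
ft_force: [-15.7, 1.7, 7.3]
width: 10.7
grip_force: 39.9
```

Request:
play_rows --pt "0 0 0.013 -0.0105 0 0 0" --pt "0 0 0.026 -0.0205 0 0 0" --pt "0 0 0.04 -0.03 0 0 0" --pt "0 0 0.054 -0.0395 0 0 0" --pt "0 0 0.068 -0.0485 0 0 0" --pt "0 0 0.0825 -0.057 0 0 0" --pt "0 0 0.097 -0.065 0 0 0" --pt "0 0 0.112 -0.0725 0 0 0" --pt "0 0 0.127 -0.0795 0 0 0" --pt "0 0 0.1425 -0.086 0 0 0"

```text
time_s: 5.9
ee_pos: [564.8, -77.7, 278.4]
orientation: [0.737, 0.676, -0.001, 0.0]
ft_force: [-14.0, 0.1, 16.8]
width: 10.6
grip_force: 41.8
```

Request:
play_rows --pt "0 0 0.0145 -0.008 0 0 0" --pt "0 0 0.03 -0.015 0 0 0" --pt "0 0 0.046 -0.021 0 0 0" --pt "0 0 0.062 -0.026 0 0 0" --pt "0 0 0.078 -0.03 0 0 0" --pt "0 0 0.0945 -0.034 0 0 0" --pt "0 0 0.111 -0.037 0 0 0" --pt "0 0 0.1275 -0.04 0 0 0" --pt "0 0 0.144 -0.0425 0 0 0" --pt "0 0 0.1605 -0.0445 0 0 0"

```text
time_s: 6.9
ee_pos: [629.9, -83.5, 295.7]
orientation: [0.737, 0.675, -0.0, 0.001]
ft_force: [-7.2, -1.0, 7.0]
width: 10.6
grip_force: 41.6
```

```bash
python3 - <<'E'
from h import *
s=r.read_state(); print(s['ee_pos'],s['ft_force'],handle(1.11)); p=r.capture('scene'); save(p,'s2.png'); print(r.place_of(p,'guard_handle'))
print(handle(1.35))
E
```

```text
[629.89142874 -83.52522614 295.70170985] [-7.16699834 -1.0159253   6.98970233] [629.79136393 -82.95904627 296.92020931]
[{'position': [624.9, -79.5, 297.2], 'p': 0.67}]
[682.92000427 -87.80714229 295.52193951]
```

Request:
play_rows --pt "0 0 0.016 -0.002 0 0 0" --pt "0 0 0.032 -0.003 0 0 0" --pt "0 0 0.047 -0.003 0 0 0" --pt "0 0 0.061 -0.003 0 0 0" --pt "0 0 0.074 -0.0025 0 0 0" --pt "0 0 0.085 -0.002 0 0 0" --pt "0 0 0.094 -0.001 0 0 0" --pt "0 0 0.102 0 0 0 0" --pt "0 0 0.109 0 0 0 0" --pt "0 0 0.115 0.001 0 0 0"

```text
time_s: 8.0
ee_pos: [676.2, -87.7, 294.8]
orientation: [0.737, 0.675, 0.0, 0.001]
ft_force: [-3.6, -1.8, 8.0]
width: 10.8
grip_force: 42.6
```

Request:
play_rows --pt "0 0 0.004 0.0005 0 0 0" --pt "0 0 0.008 0.001 0 0 0" --pt "0 0 0.012 0.0015 0 0 0" --pt "0 0 0.016 0.002 0 0 0" --pt "0 0 0.018 0.0025 0 0 0"

```text
time_s: 8.5
ee_pos: [683.3, -88.3, 293.9]
orientation: [0.737, 0.675, 0.0, 0.001]
ft_force: [-3.7, -2.0, 7.7]
width: 10.5
grip_force: 42.7
```

Not yet on the stop, so I continue in small steps until the force rises.

Request:
play_rows --pt "0 0 0.003 0.0005 0 0 0" --pt "0 0 0.006 0.001 0 0 0" --pt "0 0 0.008 0.001 0 0 0" --pt "0 0 0.008 0.001 0 0 0"

```text
time_s: 8.9
ee_pos: [684.7, -88.4, 293.3]
orientation: [0.737, 0.675, -0.001, -0.0]
ft_force: [-12.8, -0.9, 11.7]
width: 10.4
grip_force: 39.0
```

On the stop: the force jumped to 13 N. I release, rise and look for the tab.

Request:
play_rows --pt "0.3 0 0 0 0 0 0" --pt "0.3 0 0 0 0 0 0" --pt "0.3 0 0 0 0 0 0" --pt "0.3 0 0 -0.1 0 0 0" --pt "0.3 0 0 -0.16 0 0 0" --pt "0.4 0 -0.2 -0.16 0 0 0" --pt "0.4 0 -0.4 -0.16 0 0 0" --pt "0.4 0 -0.6 -0.1 0 0 0" --pt "0.4 0.1 -0.7 0 0 0 0" --pt "0.4 0.1 -0.7 0 0 0 0"

```text
time_s: 9.9
ee_pos: [456.3, -41.7, 311.2]
orientation: [0.737, 0.675, 0.001, 0.001]
ft_force: [-0.4, 0.1, -0.0]
width: 34.2
grip_force: 0.0
```

```bash
python3 - <<'E'
from h import *
print(r.read_state()['ee_pos'])
for n in('top','scene'):
    p=r.capture(n); save(p,n+'3.png')
    for o in('carrier_tab','carrier_top','guard_handle'):
        for d in r.place_of(p,o)[:2]: print(n,o,round(d['p'],2),np.round(d['position'],1))
    hsv=cv2.cvtColor(p['img'],cv2.COLOR_RGB2HSV); m=cv2.inRange(hsv,(5,170,140),(16,255,255))
    k,l,st,ce=cv2.connectedComponentsWithStats(m)
    for i in range(1,k):
        if st[i,4]>12: print(st[i],ce[i],ray(p,*ce[i],75))
for c in(0,.01,.02): print(c,own(-115,-100+1000*c))
E
```

```text
[456.26261811 -41.72529921 311.2496294 ]
top carrier_top 0.97 [572.2 -75.5  28. ]
top guard_handle 0.69 [686.1 -86.2 297.2]
scene carrier_tab 0.65 [459.1 -62.3  72.7]
scene carrier_top 0.44 [ 722.5 -320.4   -3. ]
scene carrier_top 0.17 [ 339.3 -305.6    0.7]
scene guard_handle 0.67 [683.9 -84.3 296.4]
[287 240   4  20  61] [288.21311475 249.2295082 ] [478.19065811 -43.87327021  75.        ]
0 [456.38838332 -67.13567312]
0.01 [457.29712789 -57.17704955]
0.02 [458.20587246 -47.21842599]
```

View pics/scene3.png

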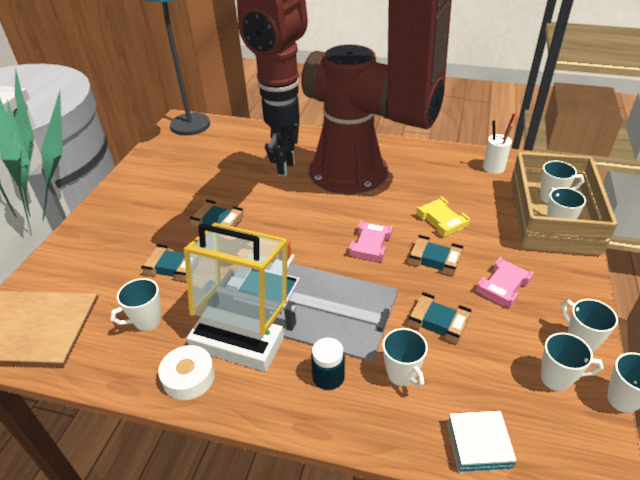

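The scene shows the guard fully open (yellow hood tipped back at px (230,280), handle at (228,240)) and the tab's orange edge at (288,249). The tab estimate is (457,-62).

```bash
python3 - <<'E'
from h import *
plan((456.8,-62.5,110,TH),(456.8,-62.5,49,TH))
E
```

```text
[-0.05   -0.0036  0.5059] [0.0013 0.0002 0.0023]
[-0.0499 -0.0039  0.6584] [0.0013 0.0002 0.0023]
```

Request:
play_rows --pt "0.75 -0.05 -0.004 0.12 0 0 0" --pt "0.75 -0.05 -0.004 0.24 0 0 0" --pt "0.75 -0.05 -0.004 0.36 0 0 0" --pt "0.75 -0.05 -0.004 0.45 0 0 0" --pt "0.75 -0.05 -0.004 0.506 0 0 0" --pt "0.75 -0.05 -0.004 0.506 0 0 0"

```text
time_s: 10.9
ee_pos: [453.6, -61.8, 106.8]
orientation: [0.737, 0.675, -0.001, -0.002]
ft_force: [0.4, 0.2, 0.0]
width: 63.5
grip_force: 0.0
```

```bash
python3 - <<'E'
from h import *
s=r.read_state();p=r.capture('wrist'); save(p,'w2.png');print(s['ee_pos'])
cam=p['T_tool_cam']; M=R.from_quat(s['orientation'])
for d in r.place_of(p,'carrier_tab'): print(d)
E
```

```text
[453.61609585 -61.77702315 106.80656082]
{'position': [458.3, -64.3, 76.5], 'p': 0.8}
```

View pics/w2.png

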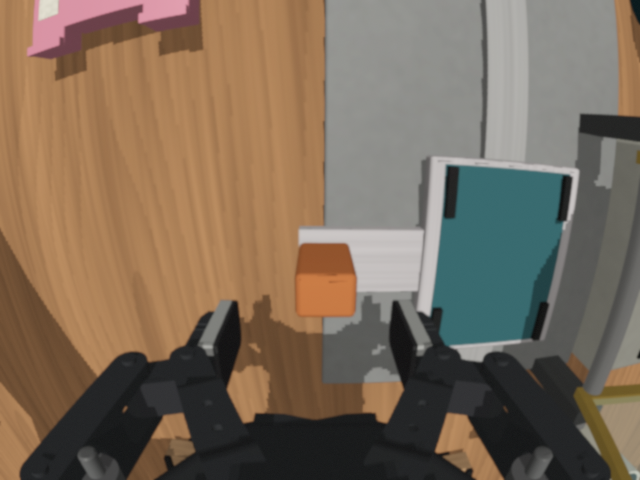

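The wrist picture shows the tab at px (326,280), between the fingers at columns 225 and 405. I shift 3 mm in +x, lower and grip.

Request:
play_rows --pt "0.75 0 0.008 0.08 0 0 0" --pt "0.75 0 0.008 0.145 0 0 0" --pt "0.75 0 0.008 0.145 0 0 0" --pt "0 0 0.008 0.145 0 0 0" --pt "0 0 0.008 0.145 0 0 0" --pt "0 0 0.008 0.145 0 0 0" --pt "0 0 0.008 0.145 0 0 0" --pt "0 0 0.008 0.145 0 0 0" --grip_force 60

```text
time_s: 11.8
ee_pos: [458.5, -62.5, 53.2]
orientation: [0.737, 0.676, 0.0, 0.001]
ft_force: [-2.5, 0.1, 10.6]
width: 29.6
grip_force: 59.1
```

Request:
play_rows --pt "0 0.015 0 -0.008 0 0 0" --pt "0 0.04 0 -0.008 0 0 0" --pt "0 0.065 0 -0.008 0 0 0" --pt "0 0.09 0 -0.008 0 0 0" --pt "0 0.115 0 -0.008 0 0 0" --pt "0 0.14 0 -0.008 0 0 0" --pt "0 0.165 0 -0.008 0 0 0" --pt "0 0.19 0 -0.008 0 0 0" --pt "0 0.215 0 -0.008 0 0 0" --pt "0 0.24 0 -0.008 0 0 0"

```text
time_s: 12.8
ee_pos: [467.1, 33.3, 53.6]
orientation: [0.738, 0.675, 0.0, 0.001]
ft_force: [13.4, -3.6, -41.4]
width: 29.2
grip_force: 71.9
```

Request:
play_rows --pt "0 0.025 0 0 0 0 0" --pt "0 0.05 0 0 0 0 0" --pt "0 0.075 0 0 0 0 0" --pt "0 0.1 0 0 0 0 0" --pt "0 0.125 0 0 0 0 0" --pt "0 0.15 0 0 0 0 0" --pt "0 0.175 0 0 0 0 0" --pt "0 0.2 0 0 0 0 0" --pt "0 0.22 0 0 0 0 0" --pt "0 0.24 0 0 0 0 0"

```text
time_s: 13.8
ee_pos: [475.8, 128.8, 53.6]
orientation: [0.738, 0.675, 0.0, 0.001]
ft_force: [15.1, -3.3, -38.4]
width: 29.1
grip_force: 72.2
```

Request:
play_rows --pt "0 0.012 0 0 0 0 0" --pt "0 0.024 0 0 0 0 0" --pt "0 0.034 0 0 0 0 0" --pt "0 0.042 0 0 0 0 0" --pt "0 0.05 0 0 0 0 0" --pt "0 0.05 0 0 0 0 0"

```text
time_s: 14.4
ee_pos: [477.6, 148.9, 53.6]
orientation: [0.738, 0.675, 0.0, 0.001]
ft_force: [14.7, -0.4, -37.6]
width: 29.2
grip_force: 72.2
```

```bash
python3 - <<'E'
from h import *
print(r.read_state()['ft_force'],r.read_state()['ee_pos'],own(-115,120))
E
```

```text
[ 14.74868415  -0.36888824 -37.56859187] [477.64685925 148.86121327  53.60153608] [476.38076382 151.95404532]
```

Request:
play_rows --pt "0 0.004 0.002 0.003 0 0 0" --pt "0 0.008 0.002 0.006 0 0 0" --pt "0 0.011 0.002 0.006 0 0 0" --pt "0 0.011 0.002 0.006 0 0 0"

```text
time_s: 14.8
ee_pos: [478.1, 153.6, 53.3]
orientation: [0.737, 0.676, 0.001, 0.001]
ft_force: [0.3, -0.9, 7.2]
width: 29.3
grip_force: 78.1
```

Request:
play_rows --pt "0 0.004 0 0 0 0 0" --pt "0 0.008 0 0 0 0 0" --pt "0 0.01 0 0 0 0 0" --pt "0 0.01 0 0 0 0 0"

```text
time_s: 15.2
ee_pos: [478.1, 153.8, 53.3]
orientation: [0.738, 0.675, -0.002, 0.003]
ft_force: [-2.1, -24.1, 12.9]
width: 29.0
grip_force: 79.0
```

The loading-end stop is reached (24 N rise). I release, lift and re-measure carrier and cartons.

Request:
play_rows --pt "0 -0.006 0 0 0 0 0" --pt "0.75 -0.006 0 0 0 0 0" --pt "0.75 -0.006 0 0 0 0 0" --pt "0.75 -0.006 0 0 0 0 0" --pt "0.75 -0.006 0 -0.1 0 0 0" --pt "1 -0.006 0 -0.2 0 0 0" --pt "1 -0.006 0 -0.3 0 0 0" --pt "1 -0.2 -0.1 -0.4 0 0 0" --pt "1 -0.4 -0.1 -0.4 0 0 0" --pt "1 -0.4 -0.1 -0.4 0 0 0"

```text
time_s: 16.2
ee_pos: [428.3, 20.2, 209.8]
orientation: [0.736, 0.676, 0.001, 0.001]
ft_force: [0.0, -1.4, 0.3]
width: 85.5
grip_force: 0.0
```

```bash
cat >> h.py <<'E'
def teal(p,guess,z=30):
    hsv=cv2.cvtColor(p['img'],cv2.COLOR_RGB2HSV); m=cv2.inRange(hsv,(85,110,35),(110,255,160))
    m=cv2.morphologyEx(m,cv2.MORPH_CLOSE,np.ones((5,5)))
    c=px(p,np.r_[guess,z]).astype(int); k,l,st,ce=cv2.connectedComponentsWithStats(m)
    i=l[c[1],c[0]]
    if i==0: print('no teal'); return
    cn=max(cv2.findContours((l==i).astype(np.uint8),0,1)[0],key=cv2.contourArea)
    b=np.array([ray(p,*q,z)[:2] for q in cv2.boxPoints(cv2.minAreaRect(cn))])
    e=b[1]-b[0]; a=np.arctan2(e[1],e[0]); a=(a+np.pi/4)%(np.pi/2)-np.pi/4
    print('teal',np.round(b.mean(0),1),round(a,3),[round(float(np.linalg.norm(b[j]-b[j-1])),1) for j in(1,2)],np.round(ray(p,*ce[i],z)[:2],1))
E
python3 - <<'E'
from h import *
p=r.capture('top'); save(p,'top4.png')
print(own(0,120)); teal(p,own(0,120))
for o in('carrier_top','carrier_tab'): print(o,r.place_of(p,o)[:1])
for c in cartons(p): print(*c)
print(r.read_state()['ee_pos'],r.read_state()['q'])
E
```

```text
[590.90493482 141.50348278]
teal [592.5 142.1] -0.079 [88.1, 118.1] [594.4 144.8]
carrier_top [{'position': [594.0, 139.6, 27.1], 'p': 0.62}]
carrier_tab [{'position': [482.2, 155.7, 72.0], 'p': 0.76}]
[ 537.6 -347.5] 0.044 [ 537.4 -347.1] [ 541.2 -341.1   -4. ] 0.79 538
[ 336.4 -306.3] -0.142 [ 336.6 -306.2] [ 334.2 -301.8    1.2] 0.76 543
[353.3 313.1] -0.154 [352.2 311.6] [354.6 313.5   4.2] 0.71 374
[561.8 344.4] -0.23 [562.4 343. ] [5.647e+02 3.445e+02 1.000e-01] 0.69 395
[428.88591772  20.11013254 209.20388768] [-1.24074491e-01  1.35596066e-01 -4.53419326e-01  9.80857150e-01
  4.28749299e-04  1.53667186e+00]
```

```bash
python3 - <<'E'
from h import *
plan((353,313,120,-.154))
E
```

```text
[ 0.7121 -0.2549  0.2231] [ 0.0006 -0.0003  0.0408]
```

Request:
play_rows --pt "1 0.712 -0.255 0.1 0 0 0.041" --pt "1 0.712 -0.255 0.1 0 0 0.041" --pt "1 0.712 -0.255 0.1 0 0 0.041" --pt "1 0.712 -0.255 0.1 0 0 0.041" --pt "1 0.712 -0.255 0.1 0 0 0.041" --pt "1 0.712 -0.255 0.223 0 0 0.041" --pt "1 0.712 -0.255 0.223 0 0 0.041" --pt "1 0.712 -0.255 0.223 0 0 0.041" --pt "1 0.712 -0.255 0.223 0 0 0.041" --pt "1 0.712 -0.255 0.223 0 0 0.041"

```text
time_s: 17.4
ee_pos: [352.3, 313.6, 120.3]
orientation: [0.759, 0.652, 0.0, 0.0]
ft_force: [0.1, 0.5, -0.6]
width: 85.5
grip_force: 0.0
```

```bash
python3 - <<'E'
from h import *
s=r.read_state();p=r.capture('wrist'); save(p,'w3.png');print(s['ee_pos'])
for d in r.place_of(p,'carton_a'): print(d)
plan((353,313,12,-.154))
E
```

```text
[352.34706737 313.6156154  120.32384953]
{'position': [353.1, 316.8, -1.4], 'p': 0.91}
{'position': [561.8, 344.3, 0.0], 'p': 0.81}
{'position': [334.2, 137.1, -1.7], 'p': 0.76}
{'position': [477.2, 152.7, 73.4], 'p': 0.59}
{'position': [188.2, 317.3, -2.4], 'p': 0.56}
[-0.001   0.0003  0.2713] [ 0.0008 -0.0006  0.0009]
```

View pics/w3.png

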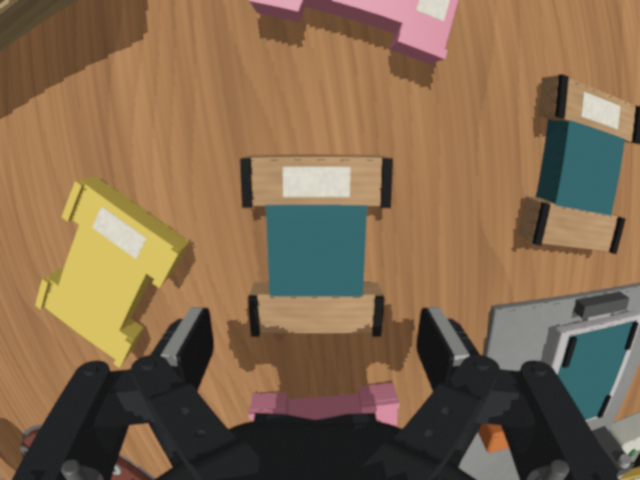

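The wrist picture shows carton waist at (316,251), square to and centred between the fingers. I compute its position from this view for y.

```bash
cat >> h.py <<'E'
def wray(p,s,u,v,z):
    f=p['fx']; a=np.array([u-p['cx'],v-p['cy']]); rr=np.linalg.norm(a); t=rr/f
    d=np.r_[a/rr*np.sin(t),np.cos(t)]
    M=R.from_quat(s['orientation']); C=p['T_tool_cam']
    o=M.apply(C[:3,3])+s['ee_pos']; d=M.apply(C[:3,:3]@d); return o+d*(z-o[2])/d[2]
def wteal(p,s,z=28):
    hsv=cv2.cvtColor(p['img'],cv2.COLOR_RGB2HSV); m=cv2.inRange(hsv,(85,110,35),(110,255,160)); m[:,:180]=0;m[:,470:]=0;m[400:]=0
    k,l,st,ce=cv2.connectedComponentsWithStats(m); i=1+st[1:,4].argmax()
    cn=max(cv2.findContours((l==i).astype(np.uint8),0,1)[0],key=cv2.contourArea)
    b=np.array([wray(p,s,*q,z)[:2] for q in cv2.boxPoints(cv2.minAreaRect(cn))])
    e=b[1]-b[0]; a=np.arctan2(e[1],e[0]); a=(a+np.pi/4)%(np.pi/2)-np.pi/4
    print('wteal',b.mean(0).round(1),round(a,3),[round(float(np.linalg.norm(b[j]-b[j-1])),1) for j in(1,2)])
E
python3 - <<'E'
from h import *
s=r.read_state();p=r.capture('wrist'); wteal(p,s)
E
```

```text
wteal [353.3 312.6] -0.152 [59.5, 59.7]
```

Request:
play_rows --pt "1 0 0.002 0.12 0 0 0" --pt "1 0 0.002 0.22 0 0 0" --pt "1 0 0.002 0.27 0 0 0" --pt "1 0 0.002 0.27 0 0 0" --pt "0 0 0.002 0.27 0 0 0" --pt "0 0 0.002 0.27 0 0 0" --pt "0 0 0.002 0.27 0 0 0" --pt "0 0 0.002 0.27 0 0 0" --grip_force 60

```text
time_s: 18.35
ee_pos: [354.0, 313.9, 13.4]
orientation: [0.759, 0.651, 0.001, 0.0]
ft_force: [-1.2, -2.5, 6.9]
width: 60.7
grip_force: 66.6
```

Request:
play_rows --pt "0 0 0.002 -0.03 0 0 0" --pt "0 0 0.002 -0.08 0 0 0" --pt "0 0 0.002 -0.15 0 0 0" --pt "0 0 0.002 -0.2 0 0 0" --pt "0 0 0.002 -0.2 0 0 0"

```text
time_s: 18.85
ee_pos: [355.7, 314.5, 95.0]
orientation: [0.759, 0.651, 0.003, 0.0]
ft_force: [1.2, 0.2, -2.3]
width: 61.0
grip_force: 66.6
```

```bash
python3 - <<'E'
from h import *
print(r.read_state()['ee_pos'])
plan((592.3,142.3,95,-.088),(592.3,142.3,43,-.088))
E
```

```text
[355.66420431 314.53767198  94.95308819]
[-0.3362  0.6499  0.0016] [ 0.0031 -0.0026 -0.0406]
[-0.3368  0.6492  0.1316] [ 0.0031 -0.0026 -0.0406]
```

Request:
play_rows --pt "0 -0.065 0.13 0 0 0 -0.04" --pt "0 -0.13 0.26 0 0 0 -0.04" --pt "0 -0.2 0.39 0 0 0 -0.04" --pt "0 -0.266 0.52 0 0 0 -0.04" --pt "0 -0.31 0.6 0 0 0 -0.04" --pt "0 -0.334 0.65 0 0 0 -0.04" --pt "0 -0.334 0.65 0 0 0 -0.04" --pt "0 -0.334 0.65 0 0 0 -0.04"

```text
time_s: 19.65
ee_pos: [590.5, 140.9, 90.7]
orientation: [0.738, 0.674, -0.0, -0.0]
ft_force: [-1.7, 1.0, -3.3]
width: 60.9
grip_force: 67.0
```

```bash
python3 - <<'E'
from h import *
s=r.read_state();p=r.capture('wrist'); save(p,'w4.png'); print(s['ee_pos'],s['width'],s['grip_force'],s['ft_force'])
plan((592.3,143.3,60,-.088),(592.3,143.3,44,-.088))
E
```

```text
[590.47115887 140.9207525   90.66251669] 60.916204035525055 67.02079653739929 [-1.69350953  1.00175164 -3.31222783]
[0.0047 0.0066 0.0768] [-0.0011  0.0001 -0.001 ]
[0.0047 0.0067 0.1168] [-0.0011  0.0001 -0.001 ]
```

View pics/w4.png

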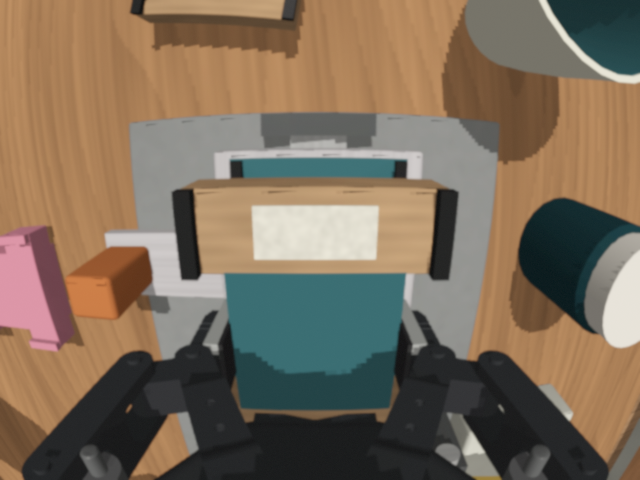

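The wrist picture shows the carton held square above the carrier, with carton and carrier both centred near column 317. I lower it.

Request:
play_rows --pt "0 0.004 0.006 0.05 0 0 0" --pt "0 0.005 0.006 0.085 0 0 0" --pt "0 0.005 0.006 0.1 0 0 0" --pt "0 0.005 0.006 0.11 0 0 0" --pt "0 0.005 0.006 0.116 0 0 0" --pt "0 0.005 0.006 0.116 0 0 0"

```text
time_s: 20.3
ee_pos: [593.0, 143.8, 45.4]
orientation: [0.738, 0.675, 0.0, 0.0]
ft_force: [-0.5, 0.3, -1.9]
width: 60.8
grip_force: 67.0
```

Request:
play_rows --pt "0 0 0 0.003 0 0 0" --pt "0 0 0 0.006 0 0 0" --pt "0 0 0 0.006 0 0 0"

```text
time_s: 20.6
ee_pos: [593.3, 143.6, 43.4]
orientation: [0.738, 0.675, 0.0, 0.0]
ft_force: [-1.4, -0.0, 2.4]
width: 60.8
grip_force: 67.5
```

Request:
play_rows --pt "1 0 0 0 0 0 0" --pt "1 0 0 0 0 0 0" --pt "1 0 0 0 0 0 0" --pt "1 0 0 -0.06 0 0 0" --pt "1 0 0 -0.16 0 0 0" --pt "1 0.1 0 -0.2 0 0 0.05" --pt "1 0.3 0 -0.2 0 0 0.09" --pt "1 0.5 -0.1 -0.19 0 0 0.09" --pt "1 0.5 -0.1 -0.19 0 0 0.09" --pt "1 0.5 -0.1 -0.19 0 0 0.09"

```text
time_s: 21.6
ee_pos: [569.1, 350.6, 118.6]
orientation: [0.782, 0.623, 0.0, -0.001]
ft_force: [0.2, 1.0, -0.5]
width: 85.5
grip_force: 0.0
```

```bash
python3 - <<'E'
from h import *
s=r.read_state();p=r.capture('wrist'); wteal(p,s); print(s['ee_pos'])
print([(np.round(d['position']),round(d['p'],2)) for d in r.place_of(p,'carton_a')])
p=r.capture('top'); 
for c in cartons(p): print(*c)
teal(p,np.array([592,142]),58)
plan((561.8,344.4,12,-.23))
E
```

```text
wteal [562.4 344.2] -0.296 [59.0, 59.6]
[569.1030184  350.64730328 118.58637918]
[(array([336., 136.,   0.]), 0.83), (array([561., 345.,  -0.]), 0.79), (array([412., 493.,  -2.]), 0.59)]
[561.5 344.5] -0.23 [562.4 341.1] [565.7 343.9  -0.6] 0.98 307
[ 336.7 -306.3] -0.142 [ 336.8 -306.2] [ 335.3 -304.2    2.1] 0.92 546
[593.1 146.2] -0.072 [593.  145.9] [592.4 146.   31.9] 0.86 753
[ 537.6 -347.5] 0.044 [ 537.4 -347.1] [ 540.9 -340.9   -1.3] 0.61 537
teal [588.2 143.6] -0.072 [86.0, 58.1] [588.  143.3]
[-0.0089 -0.0213  0.2667] [0.0001 0.0004 0.0002]
```

Request:
play_rows --pt "1 -0.009 -0.021 0.08 0 0 0.01" --pt "1 -0.009 -0.021 0.16 0 0 0.01" --pt "1 -0.009 -0.021 0.24 0 0 0.01" --pt "1 -0.009 -0.021 0.266 0 0 0.01" --pt "1 -0.009 -0.021 0.266 0 0 0.01" --pt "0 -0.009 -0.021 0.266 0 0 0.01" --pt "0 -0.009 -0.021 0.266 0 0 0.01" --pt "0 -0.009 -0.021 0.266 0 0 0.01" --pt "0 -0.009 -0.021 0.266 0 0 0.01" --grip_force 60

```text
time_s: 22.7
ee_pos: [563.4, 345.2, 14.7]
orientation: [0.789, 0.615, 0.002, 0.001]
ft_force: [0.1, -1.6, 6.2]
width: 60.8
grip_force: 67.0
```

Request:
play_rows --pt "0 0 0 -0.03 0 0 0" --pt "0 0 0 -0.08 0 0 0" --pt "0 0 0 -0.15 0 0 0" --pt "0 0 0 -0.23 0 0 0" --pt "0 0 0 -0.25 0 0 0" --pt "0 0 0 -0.25 0 0 0"

```text
time_s: 23.3
ee_pos: [562.9, 345.4, 114.5]
orientation: [0.788, 0.615, 0.002, 0.0]
ft_force: [0.9, 0.7, -3.2]
width: 60.6
grip_force: 66.0
```

```bash
python3 - <<'E'
from h import *
print(r.read_state()['ee_pos'])
plan((592.3,143.3,118,-.088),(592.3,143.3,72,-.088))
E
```

```text
[562.90765866 345.38573009 114.50788904]
[-0.4721  0.1942 -0.0093] [ 0.0018 -0.0013 -0.1005]
[-0.4724  0.1939  0.1057] [ 0.0018 -0.0013 -0.1005]
```

Request:
play_rows --pt "0 -0.1 0.04 -0.01 0 0 -0.05" --pt "0 -0.2 0.08 -0.01 0 0 -0.1" --pt "0 -0.3 0.12 -0.01 0 0 -0.1" --pt "0 -0.39 0.16 -0.01 0 0 -0.1" --pt "0 -0.45 0.185 -0.01 0 0 -0.1" --pt "0 -0.472 0.194 -0.01 0 0 -0.1" --pt "0 -0.472 0.194 -0.01 0 0 -0.1" --pt "0 -0.472 0.194 -0.01 0 0 -0.1"

```text
time_s: 24.1
ee_pos: [590.6, 143.6, 115.7]
orientation: [0.738, 0.675, -0.0, -0.001]
ft_force: [-0.6, 0.8, -1.7]
width: 60.7
grip_force: 65.9
```

```bash
python3 - <<'E'
from h import *
s=r.read_state(); print(s['ee_pos'],s['width'],s['ft_force'])
plan((592.8,143.4,74,-.088))
p=r.capture('top'); teal(p,np.array([592,142]),118); print([np.round(d['position']) for d in r.place_of(p,'carton_a')])
E
```

```text
[590.61519779 143.63120383 115.74103405] 60.73175639319638 [-0.64574455  0.84458092 -1.71470386]
[-1.000e-04  5.600e-03  1.043e-01] [-0.0008 -0.0002 -0.0003]
no teal
[array([ 333., -302.,    1.]), array([410., 490.,   2.]), array([ 538., -342.,    0.])]
```

Request:
play_rows --pt "0 0 0.005 0.04 0 0 0" --pt "0 0 0.005 0.075 0 0 0" --pt "0 0 0.005 0.09 0 0 0" --pt "0 0 0.005 0.1 0 0 0" --pt "0 0 0.005 0.104 0 0 0" --pt "0 0 0.005 0.107 0 0 0" --pt "0 0 0.005 0.107 0 0 0"

```text
time_s: 24.9
ee_pos: [593.4, 142.7, 74.0]
orientation: [0.738, 0.675, 0.0, 0.0]
ft_force: [-0.5, 0.2, -1.5]
width: 61.0
grip_force: 65.9
```

Request:
play_rows --pt "0 0 0 0.002 0 0 0" --pt "0 0 0 0.004 0 0 0" --pt "0 0 0 0.004 0 0 0"

```text
time_s: 25.2
ee_pos: [593.5, 142.6, 72.7]
orientation: [0.738, 0.675, 0.0, 0.0]
ft_force: [-2.0, -0.7, 3.8]
width: 61.0
grip_force: 66.4
```

Request:
play_rows --pt "1 0 0 0 0 0 0" --pt "1 0 0 0 0 0 0" --pt "1 0 0 0 0 0 0" --pt "1 0 0 -0.06 0 0 0" --pt "1 0 0 -0.16 0 0 0" --pt "1 0 -0.1 -0.2 0 0 0" --pt "1 -0.1 -0.2 -0.2 0 0 0" --pt "1 -0.2 -0.3 -0.2 0 0 0" --pt "1 -0.3 -0.4 -0.2 0 0 0" --pt "1 -0.3 -0.4 -0.2 0 0 0"

```text
time_s: 26.2
ee_pos: [419.4, 35.9, 151.8]
orientation: [0.738, 0.675, -0.001, -0.001]
ft_force: [-0.3, -0.1, 0.3]
width: 85.1
grip_force: 0.0
```

```bash
python3 - <<'E'
from h import *
s=r.read_state(); print(s['ee_pos'])
p=r.capture('top'); save(p,'top5.png')
for c in cartons(p): print(*c)
teal(p,np.array([592,142]),86)
plan((336.7,-306.3,120,-.142))
E
```

```text
[419.40862739  35.91105195 151.83559568]
[ 336.7 -306.3] -0.142 [ 336.7 -306.2] [ 335.2 -303.5    1.2] 0.91 548
[593.2 147.1] -0.074 [593.7 147. ] [596.1 142.8  57.6] 0.88 775
[ 537.6 -347.5] 0.044 [ 537.4 -347.2] [ 540.6 -339.6   -2.5] 0.85 540
[593.2 147.1] -0.074 [593.7 147. ] [593.4 141.5  31.3] 0.6 775
teal [583.7 142.1] -0.074 [83.8, 58.7] [584.3 141.9]
[-0.8717 -0.1321  0.081 ] [-0.0005  0.0002  0.0325]
```

Request:
play_rows --pt "1 -0.872 -0.132 0.03 0 0 0.033" --pt "1 -0.872 -0.132 0.03 0 0 0.033" --pt "1 -0.872 -0.132 0.03 0 0 0.033" --pt "1 -0.872 -0.132 0.081 0 0 0.033" --pt "1 -0.872 -0.132 0.081 0 0 0.033" --pt "1 -0.872 -0.132 0.081 0 0 0.033" --pt "1 -0.872 -0.132 0.081 0 0 0.033" --pt "1 -0.872 -0.132 0.081 0 0 0.033" --pt "1 -0.872 -0.132 0.081 0 0 0.033" --pt "1 -0.872 -0.132 0.081 0 0 0.033"

```text
time_s: 27.3
ee_pos: [340.1, -304.7, 119.5]
orientation: [0.755, 0.656, 0.0, -0.0]
ft_force: [0.6, 0.6, 0.2]
width: 85.6
grip_force: 0.0
```

```bash
python3 - <<'E'
from h import *
s=r.read_state();p=r.capture('wrist'); wteal(p,s); print(s['ee_pos'])
plan((336.7,-306.3,12,-.142))
E
```

```text
wteal [ 336.4 -306.8] -0.141 [59.4, 59.0]
[ 340.06649323 -304.67667575  119.52185877]
[-0.0063 -0.0079  0.2691] [-0.     -0.0004  0.0017]
```

Request:
play_rows --pt "1 -0.006 -0.008 0.08 0 0 0" --pt "1 -0.006 -0.008 0.16 0 0 0" --pt "1 -0.006 -0.008 0.24 0 0 0" --pt "1 -0.006 -0.008 0.268 0 0 0" --pt "1 -0.006 -0.008 0.268 0 0 0" --pt "0 -0.006 -0.008 0.268 0 0 0" --pt "0 -0.006 -0.008 0.268 0 0 0" --pt "0 -0.006 -0.008 0.268 0 0 0" --pt "0 -0.006 -0.008 0.268 0 0 0" --grip_force 60

```text
time_s: 28.25
ee_pos: [336.9, -308.0, 14.1]
orientation: [0.755, 0.656, 0.0, 0.001]
ft_force: [-0.3, 3.0, 6.6]
width: 61.1
grip_force: 65.5
```

Request:
play_rows --pt "0 0 0 -0.03 0 0 0" --pt "0 0 0 -0.08 0 0 0" --pt "0 0 0 -0.16 0 0 0" --pt "0 0 0 -0.25 0 0 0" --pt "0 0 0 -0.33 0 0 0" --pt "0 0 0 -0.36 0 0 0" --pt "0 0 0 -0.36 0 0 0"

```text
time_s: 28.95
ee_pos: [337.1, -308.5, 159.2]
orientation: [0.755, 0.656, -0.0, 0.003]
ft_force: [-0.6, -1.1, -4.3]
width: 61.2
grip_force: 67.4
```

```bash
python3 - <<'E'
from h import *
print(r.read_state()['ee_pos'])
plan((440,-60,155,-.088),(593,143.3,155,-.088))
E
```

```text
[ 337.11856325 -308.53040899  159.19600919]
[0.6513 0.1675 0.0088] [ 0.0024  0.0023 -0.0335]
[1.2081 0.475  0.008 ] [ 0.0024  0.0023 -0.0335]
```

Request:
play_rows --pt "0 0.08 0.02 0 0 0 -0.034" --pt "0 0.19 0.05 0 0 0 -0.034" --pt "0 0.3 0.08 0 0 0 -0.034" --pt "0 0.41 0.11 0 0 0 -0.034" --pt "0 0.52 0.14 0 0 0 -0.034" --pt "0 0.63 0.17 0 0 0 -0.034" --pt "0 0.74 0.22 0 0 0 -0.034" --pt "0 0.84 0.27 0 0 0 -0.034" --pt "0 0.92 0.32 0 0 0 -0.034" --pt "0 0.98 0.36 0 0 0 -0.034"

```text
time_s: 29.95
ee_pos: [534.1, 62.9, 155.7]
orientation: [0.737, 0.676, -0.0, -0.0]
ft_force: [0.3, -1.0, -3.2]
width: 60.7
grip_force: 67.1
```

```bash
python3 - <<'E'
from h import *
s=r.read_state(); print(s['ee_pos'],s['width'],s['grip_force'],s['ft_force'])
plan((593,141.6,150,-.085),(593,141.6,103,-.085))
E
```

```text
[534.09010935  62.89848651 155.65411893] 60.723504676449565 67.12171196937561 [ 0.31154705 -1.04144555 -3.16763607]
[0.2086 0.1299 0.0141] [-0.0005 -0.0001 -0.0004]
[0.2086 0.13   0.1316] [-0.0005 -0.0001 -0.0004]
```

Request:
play_rows --pt "0 0.08 0.05 0 0 0 0" --pt "0 0.15 0.095 0.005 0 0 0" --pt "0 0.2 0.125 0.01 0 0 0" --pt "0 0.208 0.13 0.014 0 0 0" --pt "0 0.208 0.13 0.014 0 0 0" --pt "0 0.208 0.13 0.014 0 0 0"

```text
time_s: 30.55
ee_pos: [591.7, 138.3, 150.3]
orientation: [0.737, 0.675, -0.001, -0.0]
ft_force: [0.4, -0.9, -2.9]
width: 60.5
grip_force: 67.2
```

```bash
python3 - <<'E'
from h import *
s=r.read_state();print(s['ee_pos'],s['width'],s['ft_force'])
plan((593,141.6,102,-.085))
p=r.capture('wrist'); save(p,'w5.png')
E
```

```text
[591.73655991 138.26306239 150.27063603] 60.52797929262362 [ 0.37601197 -0.92366065 -2.93482701]
[0.0087 0.0026 0.1207] [-0.001   0.0004 -0.0017]
```

View pics/w5.png

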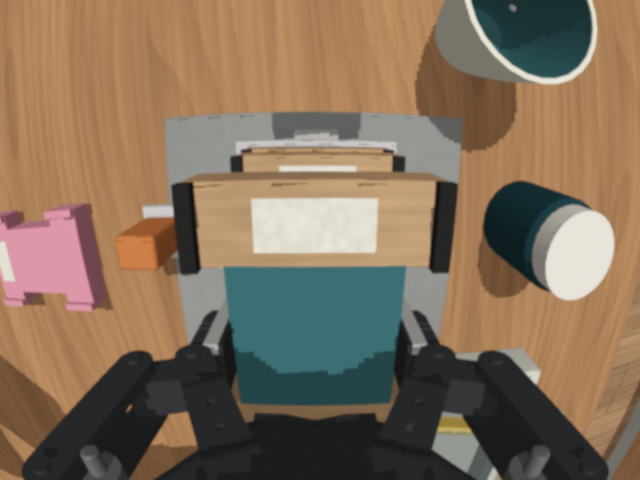

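The third carton is in line above the column: carton and column both centre at columns 316–318. I lower it.

Request:
play_rows --pt "0 0.008 0.003 0.05 0 0 0" --pt "0 0.008 0.003 0.09 0 0 0" --pt "0 0.008 0.003 0.105 0 0 0" --pt "0 0.008 0.003 0.114 0 0 0" --pt "0 0.008 0.003 0.12 0 0 0" --pt "0 0.008 0.003 0.12 0 0 0" --pt "0 0.008 0.003 0.12 0 0 0"

```text
time_s: 31.3
ee_pos: [594.5, 142.0, 103.4]
orientation: [0.737, 0.676, 0.0, 0.0]
ft_force: [0.4, -0.4, -2.9]
width: 61.0
grip_force: 67.0
```

Request:
play_rows --pt "0 0 -0.002 0.003 0 0 0" --pt "0 0 -0.002 0.006 0 0 0" --pt "0 0 -0.002 0.008 0 0 0" --pt "0 0 -0.002 0.008 0 0 0"

```text
time_s: 31.7
ee_pos: [593.5, 142.1, 100.2]
orientation: [0.737, 0.676, 0.0, 0.0]
ft_force: [-2.0, 0.3, 3.1]
width: 61.0
grip_force: 67.8
```

Request:
play_rows --pt "1 0 0 0 0 0 0" --pt "1 0 0 0 0 0 0" --pt "1 0 0 0 0 0 0" --pt "1 0 0 -0.06 0 0 0" --pt "1 0 0 -0.16 0 0 0" --pt "1 0 -0.1 -0.2 0 0 0" --pt "1 -0.1 -0.2 -0.2 0 0 0" --pt "1 -0.2 -0.3 -0.2 0 0 0" --pt "1 -0.3 -0.35 -0.15 0 0 0" --pt "1 -0.4 -0.38 -0.1 0 0 0"

```text
time_s: 32.7
ee_pos: [429.3, 0.9, 142.9]
orientation: [0.737, 0.676, 0.001, 0.001]
ft_force: [1.0, -0.5, -0.3]
width: 85.3
grip_force: 0.0
```

```bash
python3 - <<'E'
from h import *
s=r.read_state(); print(s['ee_pos'])
p=r.capture('top')
for c in cartons(p): print(*c)
teal(p,np.array([592,142]),114)
plan((440,-180,150,-.03),(537.6,-347.5,125,.044))
E
```

```text
[429.32976891   0.91425289 142.9327628 ]
[594.3 152. ] -0.011 [595.8 151.2] [588.4 147.6  87.5] 0.67 804
[594.3 152. ] -0.011 [595.8 151.2] [590.4 143.2  31.8] 0.65 804
[ 537.6 -347.5] 0.044 [ 537.5 -347.2] [ 538.2 -342.5   -4.7] 0.63 539
[594.3 152. ] -0.011 [595.8 151.2] [597.4 141.7  58.4] 0.44 804
teal [580.2 144.2] -0.011 [59.9, 86.6] [581.6 143.4]
[-0.4412  0.0738 -0.0231] [-0.0027  0.0006 -0.0393]
[-0.8358  0.3555  0.0386] [-0.0027  0.0005 -0.0865]
```

Request:
play_rows --pt "1 -0.12 0.02 -0.02 0 0 -0.02" --pt "1 -0.24 0.04 -0.02 0 0 -0.04" --pt "1 -0.36 0.06 -0.02 0 0 -0.06" --pt "1 -0.48 0.1 -0.02 0 0 -0.08" --pt "1 -0.6 0.18 0 0 0 -0.085" --pt "1 -0.7 0.25 0.02 0 0 -0.085" --pt "1 -0.79 0.32 0.039 0 0 -0.085" --pt "1 -0.836 0.356 0.039 0 0 -0.085" --pt "1 -0.836 0.356 0.039 0 0 -0.085" --pt "1 -0.836 0.356 0.039 0 0 -0.085"

```text
time_s: 33.8
ee_pos: [543.5, -343.8, 126.3]
orientation: [0.691, 0.723, 0.0, -0.0]
ft_force: [0.0, 1.0, -0.9]
width: 85.4
grip_force: 0.0
```

```bash
python3 - <<'E'
from h import *
s=r.read_state();p=r.capture('wrist'); wteal(p,s); print(s['ee_pos'])
plan((537.6,-347.5,12,.044))
E
```

```text
wteal [ 538.6 -347.8] -0.018 [59.6, 59.4]
[ 543.46347887 -343.78459364  126.31024156]
[-0.0105 -0.0142  0.2865] [-0.0004 -0.0005  0.0016]
```

Request:
play_rows --pt "1 -0.01 -0.013 0.08 0 0 0.01" --pt "1 -0.01 -0.013 0.16 0 0 0.01" --pt "1 -0.01 -0.013 0.24 0 0 0.01" --pt "1 -0.01 -0.013 0.285 0 0 0.01" --pt "1 -0.01 -0.013 0.285 0 0 0.01" --pt "0 -0.01 -0.013 0.285 0 0 0.01" --pt "0 -0.01 -0.013 0.285 0 0 0.01" --pt "0 -0.01 -0.013 0.285 0 0 0.01" --pt "0 -0.01 -0.013 0.285 0 0 0.01" --grip_force 60

```text
time_s: 34.75
ee_pos: [539.2, -348.7, 15.0]
orientation: [0.696, 0.718, 0.0, 0.001]
ft_force: [-1.5, 1.8, 7.8]
width: 61.0
grip_force: 67.0
```

Request:
play_rows --pt "0 0 0 -0.03 0 0 0" --pt "0 0 0 -0.08 0 0 0" --pt "0 0 0 -0.16 0 0 0" --pt "0 0 0 -0.25 0 0 0" --pt "0 0 0 -0.34 0 0 0" --pt "0 0 0 -0.42 0 0 0" --pt "0 0 0 -0.42 0 0 0"

```text
time_s: 35.45
ee_pos: [540.4, -349.9, 187.1]
orientation: [0.696, 0.718, 0.0, 0.005]
ft_force: [0.6, -0.4, -2.8]
width: 60.8
grip_force: 66.1
```

```bash
python3 - <<'E'
from h import *
print(r.read_state()['ee_pos'])
plan((440,-180,175,-.088),(440,0,180,-.088),(593,142,180,-.085))
E
```

```text
[ 540.3775711  -349.91736555  187.14170725]
[ 0.4324 -0.238   0.0262] [0.0046 0.0035 0.0755]
[ 0.8821 -0.2242  0.0111] [0.0046 0.0035 0.0755]
[1.2253 0.169  0.0117] [0.0046 0.0035 0.0736]
```

Request:
play_rows --pt "0 0.1 -0.055 0 0 0 0.03" --pt "0 0.2 -0.11 0 0 0 0.06" --pt "0 0.3 -0.165 0 0 0 0.075" --pt "0 0.4 -0.22 0 0 0 0.075" --pt "0 0.52 -0.235 0 0 0 0.075" --pt "0 0.64 -0.235 0 0 0 0.075" --pt "0 0.76 -0.22 0 0 0 0.075" --pt "0 0.86 -0.18 0 0 0 0.075" --pt "0 0.94 -0.11 0 0 0 0.075" --pt "0 0.99 -0.06 0 0 0 0.075"

```text
time_s: 36.45
ee_pos: [502.7, 49.4, 181.0]
orientation: [0.737, 0.676, 0.0, 0.0]
ft_force: [0.5, -0.6, -2.8]
width: 61.0
grip_force: 66.3
```

```bash
python3 - <<'E'
from h import *
s=r.read_state(); print(s['ee_pos'],s['width'],s['grip_force'],s['ft_force'])
plan((593,141.8,178,-.085),(593,141.8,131,-.085))
E
```

```text
[502.73976011  49.41416714 181.01716311] 61.04380096571968 66.33415460586548 [ 0.50387718 -0.60180863 -2.84597014]
[0.2494 0.2051 0.0078] [ 0.0004 -0.0003 -0.0003]
[0.2493 0.205  0.1253] [ 0.0004 -0.0003 -0.0003]
```

Request:
play_rows --pt "0 0.07 0.06 0 0 0 0" --pt "0 0.15 0.125 0 0 0 0" --pt "0 0.22 0.18 0.005 0 0 0" --pt "0 0.249 0.205 0.008 0 0 0" --pt "0 0.249 0.205 0.008 0 0 0" --pt "0 0.249 0.205 0.008 0 0 0" --pt "0 0.249 0.205 0.008 0 0 0"

```text
time_s: 37.15
ee_pos: [591.7, 138.2, 177.6]
orientation: [0.737, 0.675, -0.0, -0.0]
ft_force: [0.3, 0.7, -2.7]
width: 60.8
grip_force: 66.5
```

```bash
python3 - <<'E'
from h import *
s=r.read_state();print(s['ee_pos'],s['width'],s['ft_force'])
plan((593.2,141.8,131,-.085))
p=r.capture('wrist'); save(p,'w6.png')
E
```

```text
[591.67487554 138.19009107 177.62669119] 60.791825258431395 [ 0.31172951  0.7248307  -2.72702362]
[0.0094 0.0031 0.1166] [-0.0005  0.0002 -0.0019]
```

View pics/w6.png

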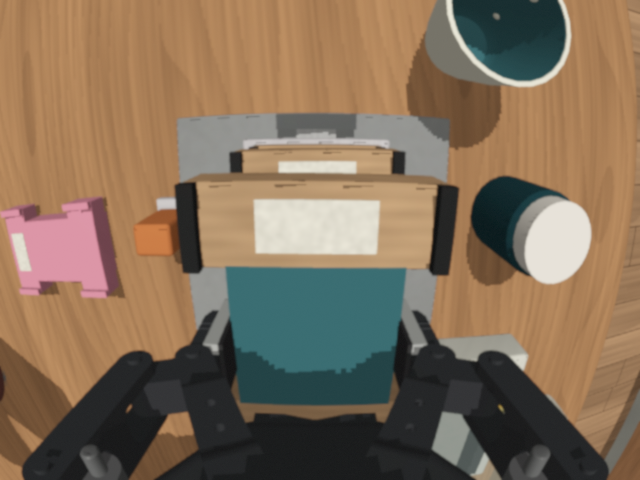

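The fourth carton sits over the column, both centred near column 317. I lower it. The previous step's x overshoot was about +1 mm, so I use a little less.

Request:
play_rows --pt "0 0.008 0.002 0.05 0 0 0" --pt "0 0.008 0.002 0.09 0 0 0" --pt "0 0.008 0.001 0.105 0 0 0" --pt "0 0.008 0.001 0.113 0 0 0" --pt "0 0.008 0.001 0.117 0 0 0" --pt "0 0.008 0.001 0.12 0 0 0" --pt "0 0.008 0.001 0.12 0 0 0"

```text
time_s: 37.9
ee_pos: [593.5, 142.0, 130.1]
orientation: [0.737, 0.676, 0.0, 0.0]
ft_force: [-0.1, -0.6, -2.5]
width: 60.5
grip_force: 66.4
```

Request:
play_rows --pt "0 0 0 0.002 0 0 0" --pt "0 0 0 0.004 0 0 0" --pt "0 0 0 0.004 0 0 0"

```text
time_s: 38.2
ee_pos: [593.5, 142.1, 128.9]
orientation: [0.737, 0.676, 0.0, 0.0]
ft_force: [-1.7, -0.7, 5.4]
width: 61.0
grip_force: 67.2
```

Request:
play_rows --pt "1 0 0 0 0 0 0" --pt "1 0 0 0 0 0 0" --pt "1 0 0 0 0 0 0" --pt "1 0 0 -0.06 0 0 0" --pt "1 0 0 -0.14 0 0 0" --pt "0.65 0 -0.1 -0.14 0 0 0" --pt "0.65 0 -0.2 -0.14 0 0 0" --pt "0.65 0 -0.35 -0.1 0 0 0" --pt "0.65 0 -0.5 0 0 0 0" --pt "0.65 0 -0.5 0 0 0 0"

```text
time_s: 39.2
ee_pos: [390.6, 159.4, 127.1]
orientation: [0.737, 0.676, -0.001, -0.0]
ft_force: [-0.4, -0.3, -0.8]
width: 55.4
grip_force: 0.0
```

```bash
python3 - <<'E'
from h import *
print(r.read_state()['ee_pos'])
a=r.capture('top'); b=r.capture('scene')
for p in(a,b):
    for o in ('carton_a','carrier_tab'):
        for d in r.place_of(p,o): print(o,np.round(d['position']),round(d['p'],2))
A=cv2.resize(a['img'][150:270,230:390],(400,300)); B=cv2.resize(b['img'][160:340,180:420],(400,300))
cv2.imwrite('pics/c7.png',np.hstack([A,B])[:,:,::-1])
plan((478.1,153.2,120,-.088),(478.1,153.2,54,-.088))
E
```

```text
[390.5714135  159.39859284 127.05017658]
carton_a [335. 137.   1.] 0.76
carton_a [414. 488.   0.] 0.75
carton_a [594. 150. 112.] 0.71
carton_a [590. 147.  87.] 0.66
carton_a [596. 142.  56.] 0.62
carton_a [593. 143.  32.] 0.56
carton_a [766. 133.   1.] 0.43
carrier_tab [482. 152.  73.] 0.59
carrier_tab [597. 152. 112.] 0.5
carton_a [410. 488.   2.] 0.94
carton_a [592. 146.  32.] 0.85
carton_a [595. 144. 116.] 0.85
carton_a [192. 313.  -1.] 0.85
carton_a [336. 138.  -1.] 0.75
carton_a [594. 141.  61.] 0.66
carton_a [596. 140.  85.] 0.59
carton_a [ 722. -317.   -2.] 0.53
carrier_tab [480. 152.  72.] 0.96
[0.0018 0.2064 0.0224] [ 0.0014 -0.0004  0.0003]
[0.0017 0.206  0.1874] [ 0.0014 -0.0004  0.0003]
```

View pics/c7.png

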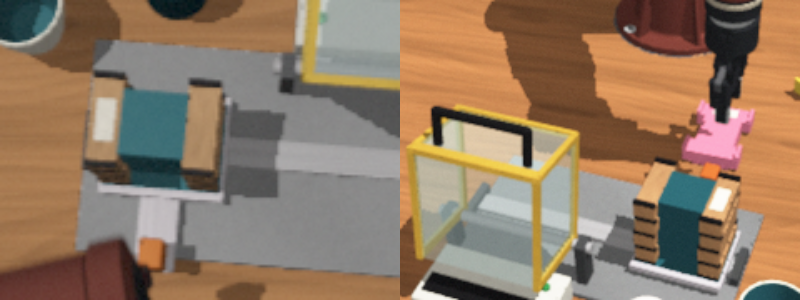

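The crop shows a square column of four on the carrier and the guard open. I grip the tab.

Request:
play_rows --pt "0.65 0.002 0.1 0.022 0 0 0" --pt "0.65 0.002 0.18 0.022 0 0 0" --pt "0.65 0.002 0.206 0.022 0 0 0" --pt "0.65 0.002 0.206 0.022 0 0 0" --pt "0.65 0.002 0.206 0.022 0 0 0" --pt "0.65 0.002 0.206 0.1 0 0 0" --pt "0.65 0.002 0.206 0.16 0 0 0" --pt "0.65 0.002 0.206 0.185 0 0 0" --pt "0.65 0.002 0.206 0.185 0 0 0"

```text
time_s: 40.4
ee_pos: [474.5, 153.1, 53.3]
orientation: [0.737, 0.676, -0.001, -0.001]
ft_force: [-0.0, 0.7, 0.0]
width: 55.5
grip_force: 0.0
```

Request:
play_rows --pt "0 0 0 0 0 0 0" --pt "0 0 0 0 0 0 0" --pt "0 0 0 0 0 0 0" --pt "0 0 0 0 0 0 0" --pt "0 0 0 0 0 0 0" --grip_force 60

```text
time_s: 40.9
ee_pos: [478.1, 153.2, 55.5]
orientation: [0.737, 0.675, 0.002, 0.001]
ft_force: [4.0, -0.7, 7.3]
width: 29.5
grip_force: 61.3
```

Request:
play_rows --pt "0 -0.004 0.002 -0.001 0 0 0" --pt "0 -0.012 0.002 -0.001 0 0 0" --pt "0 -0.024 0.002 -0.001 0 0 0" --pt "0 -0.042 0.002 -0.001 0 0 0" --pt "0 -0.06 0.002 -0.001 0 0 0" --pt "0 -0.08 0.002 -0.001 0 0 0" --pt "0 -0.1 0.002 -0.001 0 0 0" --pt "0 -0.12 0.002 -0.001 0 0 0" --pt "0 -0.14 0.002 -0.001 0 0 0" --pt "0 -0.16 0.002 -0.001 0 0 0"

```text
time_s: 41.9
ee_pos: [472.3, 89.3, 55.5]
orientation: [0.737, 0.676, 0.001, 0.0]
ft_force: [1.5, 3.4, 10.2]
width: 29.4
grip_force: 61.7
```

Request:
play_rows --pt "0 -0.02 0 0 0 0 0" --pt "0 -0.04 0 0 0 0 0" --pt "0 -0.06 0 0 0 0 0" --pt "0 -0.08 0 0 0 0 0" --pt "0 -0.1 0 0 0 0 0" --pt "0 -0.12 0 0 0 0 0" --pt "0 -0.14 0 0 0 0 0" --pt "0 -0.16 0 0 0 0 0" --pt "0 -0.18 0 0 0 0 0" --pt "0 -0.2 0 0 0 0 0"

```text
time_s: 42.9
ee_pos: [465.0, 9.5, 55.5]
orientation: [0.737, 0.676, 0.001, 0.0]
ft_force: [-0.9, 3.0, 12.7]
width: 29.3
grip_force: 62.0
```

Request:
play_rows --pt "0 -0.02 0 0 0 0 0" --pt "0 -0.04 0 0 0 0 0" --pt "0 -0.06 0 0 0 0 0" --pt "0 -0.08 0 0 0 0 0" --pt "0 -0.1 0 0 0 0 0" --pt "0 -0.12 0 0 0 0 0" --pt "0 -0.137 0 0 0 0 0" --pt "0 -0.15 0 0 0 0 0" --pt "0 -0.16 0 0 0 0 0" --pt "0 -0.167 0 0 0 0 0"

```text
time_s: 43.9
ee_pos: [458.9, -57.1, 55.5]
orientation: [0.737, 0.676, 0.001, 0.0]
ft_force: [-1.2, 2.7, 13.2]
width: 29.1
grip_force: 62.2
```

```bash
python3 - <<'E'
from h import *
s=r.read_state();print(s['ee_pos'],s['ft_force'],s['width'],own(-115,-100))
E
```

```text
[458.94606845 -57.11887165  55.50065906] [-1.19425632  2.72881889 13.23515691] 29.114005325315357 [456.38838332 -67.13567312]
```

Request:
play_rows --pt "0 -0.005 0 0 0 0 0" --pt "0 -0.01 0 0 0 0 0" --pt "0 -0.014 0 0 0 0 0" --pt "0 -0.018 0 0 0 0 0" --pt "0 -0.021 0 0 0 0 0" --pt "0 -0.022 0 0 0 0 0" --pt "0 -0.022 0 0 0 0 0"

```text
time_s: 44.6
ee_pos: [458.2, -65.8, 55.5]
orientation: [0.737, 0.676, 0.0, 0.0]
ft_force: [-1.3, 0.8, 13.9]
width: 29.3
grip_force: 62.3
```

Request:
play_rows --pt "0 -0.003 0 0 0 0 0" --pt "0 -0.006 0 0 0 0 0" --pt "0 -0.008 0 0 0 0 0" --pt "0 -0.008 0 0 0 0 0"

```text
time_s: 45.0
ee_pos: [458.1, -66.0, 55.5]
orientation: [0.737, 0.676, 0.003, -0.002]
ft_force: [1.4, 19.0, 16.7]
width: 29.2
grip_force: 62.5
```

Request:
play_rows --pt "0 -0.002 0 0 0 0 0" --pt "0.65 -0.002 0 0 0 0 0" --pt "0.65 -0.002 0 0 0 0 0" --pt "0.65 -0.002 0 0 0 0 0" --pt "0.65 -0.002 0 -0.1 0 0 0" --pt "0.38 -0.002 -0.02 -0.22 0 0 0" --pt "0.38 0 -0.05 -0.34 0 0 0" --pt "0.38 0 -0.05 -0.46 0 0 0" --pt "0.38 0 -0.05 -0.58 0 0 0" --pt "0.38 0 -0.05 -0.72 0 0 0"

```text
time_s: 46.0
ee_pos: [436.7, -67.2, 338.4]
orientation: [0.737, 0.675, -0.0, -0.0]
ft_force: [1.7, 0.2, -0.8]
width: 32.3
grip_force: 0.0
```

```bash
python3 - <<'E'
from h import *
print(r.read_state()['ee_pos'])
a=r.capture('top'); b=r.capture('scene')
for p in(a,b):
    for o in ('carton_a','carrier_tab','guard_handle'):
        for d in r.place_of(p,o): print(o,np.round(d['position']),round(d['p'],2))
A=cv2.resize(a['img'][130:270,290:450],(400,300)); B=cv2.resize(b['img'][160:340,150:390],(400,300))
cv2.imwrite('pics/c8.png',np.hstack([A,B])[:,:,::-1])
plan((684.2,-88.4,345,TH),(684.2,-88.4,293,TH))
E
```

```text
[436.72659774 -67.21914203 338.3834088 ]
carton_a [413. 489.  -3.] 0.92
carton_a [577. -70. 112.] 0.9
carton_a [190. 315.  -1.] 0.66
carton_a [650. -85.  74.] 0.59
carton_a [336. 139.  -0.] 0.58
carton_a [571. -71.  88.] 0.49
carton_a [574. -76.  33.] 0.45
carton_a [577. -79.  56.] 0.4
carrier_tab [465. -65.  72.] 0.93
carrier_tab [685. -92. 297.] 0.26
guard_handle [684. -90. 296.] 0.64
carton_a [410. 484.   3.] 0.89
carton_a [335. 136.   3.] 0.69
carton_a [191. 312.   0.] 0.57
guard_handle [680. -83. 298.] 0.94
[ 0.0008  0.6206 -0.0265] [-0.0017 -0.0003  0.0023]
[0.0007 0.6209 0.1035] [-0.0017 -0.0003  0.0023]
```

View pics/c8.png

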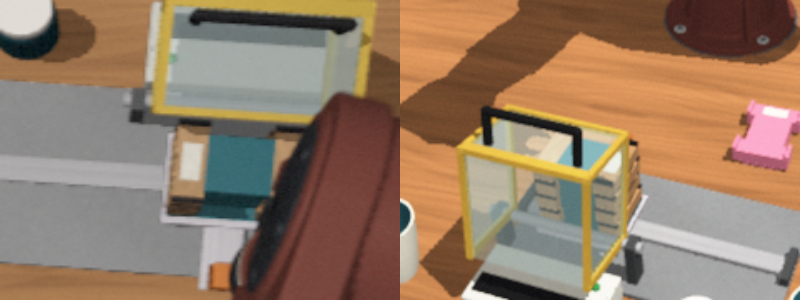

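The crop shows the loaded carrier at the banding end under the open guard, with the column intact. Next I grip the handle.

Request:
play_rows --pt "0.38 0 0.1 -0.03 0 0 0" --pt "0.38 0 0.22 -0.03 0 0 0" --pt "0.38 0 0.34 -0.03 0 0 0" --pt "0.38 0 0.46 -0.03 0 0 0" --pt "0.38 0 0.56 -0.03 0 0 0" --pt "0.38 0 0.62 -0.03 0 0 0" --pt "0.38 0 0.62 -0.03 0 0 0" --pt "0.38 0 0.62 -0.03 0 0 0" --pt "0.38 0 0.62 -0.03 0 0 0"

```text
time_s: 47.3
ee_pos: [683.8, -88.7, 348.3]
orientation: [0.737, 0.676, -0.0, -0.0]
ft_force: [0.8, 0.1, 0.8]
width: 32.7
grip_force: 0.0
```

```bash
python3 - <<'E'
from h import *
print(r.read_state()['ee_pos'])
plan((684.2,-88.4,293,TH))
E
```

```text
[683.79428687 -88.68422913 348.258408  ]
[0.0008 0.0011 0.1381] [-0.0006 -0.0001  0.0023]
```

Request:
play_rows --pt "0.38 0 0 0.05 0 0 0" --pt "0.38 0 0 0.09 0 0 0" --pt "0.38 0 0 0.12 0 0 0" --pt "0.38 0 0 0.136 0 0 0" --pt "0.38 0 0 0.136 0 0 0" --pt "0 0 0 0.136 0 0 0" --pt "0 0 0 0.136 0 0 0" --pt "0 0 0 0.136 0 0 0" --pt "0 0 0 0.136 0 0 0" --grip_force 40

```text
time_s: 48.2
ee_pos: [684.5, -88.8, 295.3]
orientation: [0.737, 0.676, 0.0, 0.0]
ft_force: [-4.4, -0.0, 6.5]
width: 10.4
grip_force: 39.3
```

```bash
python3 - <<'E'
from h import *
s=r.read_state();print(s['ee_pos'],s['width'],s['ft_force'],handle(1.35))
for g in(1.35,1.05,.75,.45,.2): arc(g,np.arange(g-.03,g-.301,-.03)); print()
E
```

```text
[684.54472013 -88.84205742 295.25487271] 10.398851498990474 [-4.38194492e+00 -5.91391869e-03  6.45350748e+00] [682.92000427 -87.80714229 295.52193951]
1.32 ty -0.0166 tz -0.0022
1.29 ty -0.0332 tz -0.0039
1.26 ty -0.0499 tz -0.0051
1.23 ty -0.0666 tz -0.0058
1.2 ty -0.0833 tz -0.0059
1.17 ty -0.1 tz -0.0056
1.14 ty -0.1167 tz -0.0048
1.11 ty -0.1334 tz -0.0035
1.08 ty -0.15 tz -0.0017
1.05 ty -0.1665 tz 0.0006

1.02 ty -0.0165 tz 0.0028
0.99 ty -0.0329 tz 0.0061
0.96 ty -0.0491 tz 0.0099
0.93 ty -0.0653 tz 0.0142
0.9 ty -0.0813 tz 0.0189
0.87 ty -0.0972 tz 0.0242
0.84 ty -0.1129 tz 0.0299
0.81 ty -0.1284 tz 0.0361
0.78 ty -0.1438 tz 0.0427
0.75 ty -0.1589 tz 0.0498

0.72 ty -0.0149 tz 0.0076
0.69 ty -0.0296 tz 0.0155
0.66 ty -0.044 tz 0.024
0.63 ty -0.0582 tz 0.0328
0.6 ty -0.0721 tz 0.0421
0.57 ty -0.0857 tz 0.0518
0.54 ty -0.099 tz 0.0619
0.51 ty -0.1121 tz 0.0724
0.48 ty -0.1247 tz 0.0833
0.45 ty -0.1371 tz 0.0946

0.42 ty -0.012 tz 0.0116
0.39 ty -0.0237 tz 0.0236
0.36 ty -0.035 tz 0.0359
0.33 ty -0.0459 tz 0.0486
0.3 ty -0.0564 tz 0.0616
0.27 ty -0.0666 tz 0.0748
0.24 ty -0.0763 tz 0.0884
0.21 ty -0.0856 tz 0.1023
0.18 ty -0.0946 tz 0.1164
0.15 ty -0.103 tz 0.1309

0.17 ty -0.0088 tz 0.0142
0.14 ty -0.0171 tz 0.0287
0.11 ty -0.025 tz 0.0435
0.08 ty -0.0324 tz 0.0584
0.05 ty -0.0394 tz 0.0736
0.02 ty -0.046 tz 0.089
-0.01 ty -0.0521 tz 0.1046
-0.04 ty -0.0577 tz 0.1203
-0.07 ty -0.0628 tz 0.1362
-0.1 ty -0.0675 tz 0.1523
```

Request:
play_rows --pt "0 0 -0.008 -0.0015 0 0 0" --pt "0 0 -0.024 -0.0035 0 0 0" --pt "0 0 -0.041 -0.005 0 0 0" --pt "0 0 -0.058 -0.006 0 0 0" --pt "0 0 -0.075 -0.006 0 0 0" --pt "0 0 -0.092 -0.006 0 0 0" --pt "0 0 -0.108 -0.0055 0 0 0" --pt "0 0 -0.125 -0.0045 0 0 0" --pt "0 0 -0.142 -0.003 0 0 0" --pt "0 0 -0.158 -0.0005 0 0 0"

```text
time_s: 49.2
ee_pos: [623.5, -83.4, 296.3]
orientation: [0.737, 0.676, 0.002, 0.002]
ft_force: [4.7, 0.4, 9.0]
width: 10.0
grip_force: 41.5
```

Request:
play_rows --pt "0 0 -0.0165 0.0015 0 0 0" --pt "0 0 -0.033 0.0045 0 0 0" --pt "0 0 -0.049 0.0085 0 0 0" --pt "0 0 -0.0655 0.0125 0 0 0" --pt "0 0 -0.0815 0.0175 0 0 0" --pt "0 0 -0.0975 0.0225 0 0 0" --pt "0 0 -0.113 0.0285 0 0 0" --pt "0 0 -0.1285 0.0345 0 0 0" --pt "0 0 -0.144 0.041 0 0 0" --pt "0 0 -0.159 0.048 0 0 0"

```text
time_s: 50.2
ee_pos: [559.4, -77.6, 276.4]
orientation: [0.737, 0.676, 0.002, 0.001]
ft_force: [1.4, 2.5, 8.4]
width: 10.3
grip_force: 42.8
```

```bash
cat >> h.py <<'E'
def gnow(dx=1.6):
    s=r.read_state(); e=s['ee_pos']; o=(e[:2]-O)@np.array([np.cos(TH),np.sin(TH)])-dx
    from math import atan2
    print('g',round(atan2(e[2]+1-75,80-o)-.367,3),'rad',round(np.hypot(e[2]+1-75,80-o),1),np.round(s['ft_force'],1),np.round(e,1),s['width'])
E
python3 - <<'E'
from h import *
gnow()
for g in(.77,.75): arc(g,np.arange(g-.03,g-.301,-.03)); print()
E
```

```text
g 0.773 rad 222.8 [1.4 2.5 8.4] [559.4 -77.6 276.4] 10.282678914772092
0.74 ty -0.0151 tz 0.0073
0.71 ty -0.0299 tz 0.015
0.68 ty -0.0445 tz 0.0231
0.65 ty -0.0588 tz 0.0317
0.62 ty -0.0729 tz 0.0407
0.59 ty -0.0867 tz 0.0501
0.56 ty -0.1003 tz 0.0599
0.53 ty -0.1135 tz 0.0702
0.5 ty -0.1264 tz 0.0808
0.47 ty -0.139 tz 0.0918

0.72 ty -0.0149 tz 0.0076
0.69 ty -0.0296 tz 0.0155
0.66 ty -0.044 tz 0.024
0.63 ty -0.0582 tz 0.0328
0.6 ty -0.0721 tz 0.0421
0.57 ty -0.0857 tz 0.0518
0.54 ty -0.099 tz 0.0619
0.51 ty -0.1121 tz 0.0724
0.48 ty -0.1247 tz 0.0833
0.45 ty -0.1371 tz 0.0946
```

Tracking is good (radius 222.8, forces small).

Request:
play_rows --pt "0 0 -0.015 0.0075 0 0 0" --pt "0 0 -0.03 0.015 0 0 0" --pt "0 0 -0.0445 0.023 0 0 0" --pt "0 0 -0.059 0.0315 0 0 0" --pt "0 0 -0.073 0.0405 0 0 0" --pt "0 0 -0.087 0.05 0 0 0" --pt "0 0 -0.1005 0.06 0 0 0" --pt "0 0 -0.1135 0.07 0 0 0" --pt "0 0 -0.1265 0.081 0 0 0" --pt "0 0 -0.139 0.092 0 0 0"

```text
time_s: 51.2
ee_pos: [502.9, -72.6, 237.9]
orientation: [0.737, 0.676, 0.0, -0.0]
ft_force: [4.8, 3.8, 1.2]
width: 10.4
grip_force: 43.1
```

```bash
python3 - <<'E'
from h import *
gnow()
for g in(.475,.255): arc(g,np.arange(g-.025,g-.26,-.025)); print()
E
```

```text
g 0.463 rad 222.0 [4.8 3.8 1.2] [502.9 -72.6 237.9] 10.421690955732092
0.45 ty -0.0103 tz 0.0094
0.425 ty -0.0203 tz 0.0191
0.4 ty -0.0301 tz 0.029
0.375 ty -0.0396 tz 0.0391
0.35 ty -0.0489 tz 0.0495
0.325 ty -0.058 tz 0.0601
0.3 ty -0.0667 tz 0.071
0.275 ty -0.0752 tz 0.082
0.25 ty -0.0834 tz 0.0933
0.225 ty -0.0913 tz 0.1047

0.23 ty -0.008 tz 0.0114
0.205 ty -0.0157 tz 0.023
0.18 ty -0.0231 tz 0.0348
0.155 ty -0.0302 tz 0.0468
0.13 ty -0.0369 tz 0.059
0.105 ty -0.0434 tz 0.0713
0.08 ty -0.0496 tz 0.0838
0.055 ty -0.0555 tz 0.0964
0.03 ty -0.061 tz 0.1092
0.005 ty -0.0663 tz 0.1221
```

Request:
play_rows --pt "0 0 -0.0105 0.0095 0 0 0" --pt "0 0 -0.0205 0.019 0 0 0" --pt "0 0 -0.0305 0.029 0 0 0" --pt "0 0 -0.04 0.039 0 0 0" --pt "0 0 -0.0495 0.0495 0 0 0" --pt "0 0 -0.0585 0.06 0 0 0" --pt "0 0 -0.0675 0.071 0 0 0" --pt "0 0 -0.076 0.082 0 0 0" --pt "0 0 -0.084 0.093 0 0 0" --pt "0 0 -0.092 0.1045 0 0 0"

```text
time_s: 52.2
ee_pos: [466.2, -69.3, 196.1]
orientation: [0.737, 0.676, 0.0, -0.0]
ft_force: [5.3, 5.2, 1.5]
width: 10.4
grip_force: 41.7
```

```bash
python3 - <<'E'
from h import *
gnow()
for g in(.21,): arc(g,np.arange(g-.02,g-.26,-.02)); print()
E
```

```text
g 0.212 rad 223.0 [5.3 5.2 1.5] [466.2 -69.3 196.1] 10.393706715929063
0.19 ty -0.006 tz 0.0094
0.17 ty -0.0118 tz 0.0189
0.15 ty -0.0174 tz 0.0286
0.13 ty -0.0228 tz 0.0383
0.11 ty -0.028 tz 0.0481
0.09 ty -0.033 tz 0.0581
0.07 ty -0.0378 tz 0.0681
0.05 ty -0.0425 tz 0.0783
0.03 ty -0.0469 tz 0.0885
0.01 ty -0.0511 tz 0.0988
-0.01 ty -0.0551 tz 0.1092
-0.03 ty -0.0589 tz 0.1197
```

Request:
play_rows --pt "0 0 -0.006 0.0095 0 0 0" --pt "0 0 -0.012 0.019 0 0 0" --pt "0 0 -0.0175 0.0285 0 0 0" --pt "0 0 -0.023 0.038 0 0 0" --pt "0 0 -0.028 0.048 0 0 0" --pt "0 0 -0.033 0.0575 0 0 0" --pt "0 0 -0.037 0.066 0 0 0" --pt "0 0 -0.04 0.073 0 0 0" --pt "0 0 -0.043 0.0795 0 0 0" --pt "0 0 -0.045 0.085 0 0 0"

```text
time_s: 53.2
ee_pos: [447.8, -67.8, 162.0]
orientation: [0.737, 0.676, 0.0, -0.0]
ft_force: [2.6, 4.4, 3.0]
width: 9.8
grip_force: 41.3
```

```bash
python3 - <<'E'
from h import *
gnow()
E
```

```text
g 0.038 rad 223.2 [2.6 4.4 3. ] [447.8 -67.8 162. ] 9.831653151949888
```

Request:
play_rows --pt "0 0 -0.0015 0.004 0 0 0" --pt "0 0 -0.003 0.008 0 0 0" --pt "0 0 -0.0045 0.011 0 0 0" --pt "0 0 -0.0055 0.014 0 0 0" --pt "0 0 -0.0065 0.017 0 0 0" --pt "0 0 -0.0075 0.019 0 0 0" --pt "0 0 -0.0075 0.019 0 0 0"

```text
time_s: 53.9
ee_pos: [444.9, -67.5, 154.6]
orientation: [0.737, 0.676, 0.0, -0.0]
ft_force: [3.4, 4.3, 1.6]
width: 10.1
grip_force: 41.7
```

Request:
play_rows --pt "0 0 -0.001 0.002 0 0 0" --pt "0 0 -0.0015 0.004 0 0 0" --pt "0 0 -0.002 0.006 0 0 0" --pt "0 0 -0.002 0.006 0 0 0"

```text
time_s: 54.3
ee_pos: [445.0, -67.5, 154.3]
orientation: [0.737, 0.676, 0.001, 0.001]
ft_force: [-4.0, 7.6, 30.9]
width: 10.5
grip_force: 44.5
```

Closed on its lower stop. I ease off, release and back away.

Request:
play_rows --pt "0 0 0.001 -0.003 0 0 0" --pt "0.35 0 0.001 -0.003 0 0 0" --pt "0.35 0 0.001 -0.003 0 0 0" --pt "0.35 0 0.001 -0.003 0 0 0" --pt "0.35 0 0.001 -0.003 0 0 0" --pt "0.35 0 0.001 -0.06 0 0 0" --pt "0.35 0 0.001 -0.15 0 0 0" --pt "0.35 0 -0.05 -0.25 0 0 0" --pt "0.35 0.1 -0.15 -0.3 0 0 0" --pt "0.35 0.2 -0.15 -0.3 0 0 0"

```text
time_s: 55.3
ee_pos: [390.4, 16.7, 274.3]
orientation: [0.739, 0.674, 0.0, 0.001]
ft_force: [1.4, -0.2, -0.6]
width: 29.3
grip_force: 0.0
```

Request:
play_rows --pt "0.35 0.12 0 0 0 0 0" --pt "0.35 0.24 0 0 0 0 0" --pt "0.35 0.36 0 0 0 0 0" --pt "0.35 0.48 0 0 0 0 0" --pt "0.35 0.5 0 0 0 0 0" --pt "0.35 0.5 0 0 0 0 0"

```text
time_s: 55.9
ee_pos: [408.8, 217.4, 271.9]
orientation: [0.736, 0.677, -0.001, -0.0]
ft_force: [-0.7, -0.2, 0.5]
width: 30.1
grip_force: 0.0
```

```bash
python3 - <<'E'
from h import *
a=r.capture('top'); b=r.capture('scene')
for p in(a,b):
    for o in ('carton_a','carrier_tab','guard_handle'):
        for d in r.place_of(p,o): print(o,np.round(d['position']),round(d['p'],2))
A=cv2.resize(a['img'][130:270,290:450],(400,300)); B=cv2.resize(b['img'][160:340,150:390],(400,300))
cv2.imwrite('pics/c9.png',np.hstack([A,B])[:,:,::-1]); print(handle(0))
E
```

```text
carton_a [336. 138.   2.] 0.87
carrier_tab [462. -63.  73.] 0.58
guard_handle [449. -65. 155.] 0.61
carton_a [411. 487.   4.] 0.95
carton_a [191. 314.   1.] 0.88
carton_a [575. -74.  27.] 0.8
carton_a [336. 140.  -1.] 0.78
carton_a [571. -75. 118.] 0.75
carton_a [577. -76.  87.] 0.71
carton_a [571. -80.  61.] 0.71
guard_handle [444. -62. 156.] 0.95
[443.38576501 -65.94915786 154.98027071]
```

View pics/c9.png

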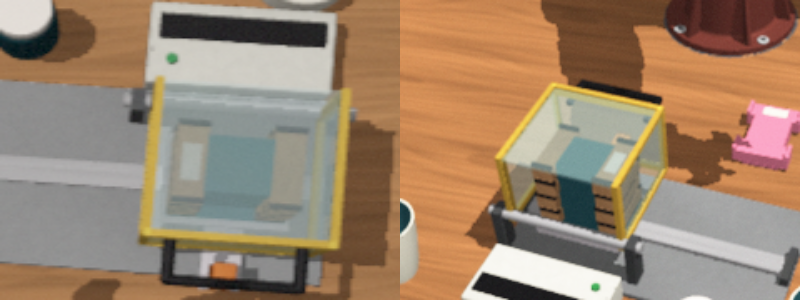

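The final crop shows the guard closed (handle at 155 mm) over the intact column of four at the banding end. I hand it in.

```bash
python3 -c "
from rig import r
print(r.close_job())"
```

```text
the job is handed in; nothing more can be done
None
```

The job is handed in at about 56 s: four cartons are stacked on the carrier at the banding end, the guard is closed on its lower stop over them, and I never touched the mugs, glaze jar or look-alikes.

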